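# Charge the grinding jar

### The arm

A 6-joint arm with a two-finger parallel gripper is mounted at the origin on a cart in front of the work surface, level with it; the furniture and walls round the work are solid. World frame = base frame: x ahead of the robot, y to its left, z up, the work surface at z = 0. Lengths are in m, angles in degrees, forces in N, time in s.
With the tool pointing down it reaches from about 0.35 to 0.775 m from the base axis. Payload 7.3 kg.
Tool frame: the origin (TCP) lies at the very end of the fingers, on their centre line; the grasp point (between the pads) lies manip.tcp_to_grasp behind it (manip.tcp_to_grasp is the distance from the TCP to the grasp point, in m); z points along the fingers, y is the direction in which the jaws open and shut (so a half turn about z gives the same grasp; the last joint's range is limited). The gripper opens to 92 mm and grips with 3 to 60 N. Pads are 19 mm wide; open, the fingers measure 130 mm over their backs; the gripper's body (75 mm by 190 mm) begins 47 mm behind the grasp point.
Start: joints at [-77.693, 19.595, 87.324, -0, 73.075, -8.365], TCP at [0.185, -0.491, 0.227] pointing down, gripper open.
Joint ranges: [-145.02, 145.02], [-44.19, 115.74], [2.07, 154.8], [-57.11, 237.11], [16.16, 152.29], [-177.93, 177.93]. Speed limits (degrees/s): [147.25, 147.25, 180, 180, 180, 180].

### API

Orientations are given as [roll, pitch, yaw] about the fixed x, y, z axes, in that order (R = Rz(yaw) Ry(pitch) Rx(roll)).
In Python, from workcell import manip gives the robot as it stands. The module is installed in compiled form; this text tells all that it offers.
- The arm moves only by the tool apply_moves, never from a script. Its argument "targets" is a list of rows, each a list of 5 numbers: the shift along the tool's x, y, z in m, then the turn about the tool's z in degrees, then the finger opening in m, from 0 to 0.0918. A call has 1 to 20 rows; each row shifts and turns the commanded pose from where the row before left it, along the tool's axes as they then stand; what a row does not reach is not made up. A row lasts 1/8 s, in which the tool goes at most 62.5 mm and 10.7 degrees, less where a joint would pass 70% of its speed; a pose out of reach is approached as far as the arm can. A call with a gripper value outside its range is refused whole. The fingers move at their own pace and stop on an object; the grip force is fixed at half the most. Time passes only in rows, so rows that do not move let the fingers close. It gives the time, the measured TCP pose, the force and the opening at its end, in the units of the state.
- manip.sense(): the state, without advancing time (a new reading comes with each control period).
- manip.grab_frame(name): name is "scene" or "top" or "wrist"; returns a dict with "img" (480x640x3 uint8, red, green, blue), "mtx" (3x3 intrinsics, pixels), "R" (3x3) and "t" (3): a world point X has camera coordinates R X + t. Camera axes: x right, y down, z forward; pixel columns grow to the right and rows downward; lengths in m; the calibration is good to about 2 mm. A picture is of the moment at which its call begins. There is no depth.
- manip.close_job(): hands the job in, once; it reports no verdict.
The state is a dict: "clock": time; "joint_pos": joint angles; "dq": joint speeds; "tau": joint torques, N m; "ee_pos": TCP position; "ee_rot": TCP orientation; "contact_force": force on the tool from outside, world axes, zero at the start; "torque": the same for the moment, N m; "opening": finger opening in m.
Only numpy, scipy, OpenCV 4.12 (cv2) and the standard library are available. Lean on these libraries where they do the work, as an engineer would, in place of code of your own. Each camera call takes 0.05 s, during which the arm holds its last target.

### The job

Pour all seven dark grey grinding balls out of the porcelain casserole into the open steel grinding jar without spilling a single one on the bench. Finish with the jar's hinged lid pushed fully shut and the empty casserole standing upright on the bench, away from the jar, and leave the bottles and other things round the work standing where they are.

Things in the scene. Friction and masses are not known exactly. Their poses are not given: they have to be found in the camera images.
- casserole: White porcelain casserole, loose, about 0.14 kg: round bowl flaring from 76 mm across at its flat foot to 110 mm at the rim, 60 mm high, wall 3.5 mm, floor 6 mm thick. Origin at the centre of its underside, z up; a stick handle points along its own -x. Balls roll out over the wall (16 degrees off vertical) once it is tipped past about 75 degrees.
- casserole_grip (a point): Point to grip on the axis of the casserole's straight, round, level stick handle (16 mm thick): 100 mm from the bowl's axis, 52 mm above its underside. The handle is free from 55 to 150 mm from the bowl's axis and ends in a 20 mm ball.
- jar: Steel grinding jar fixed to the bench: round foot 144 mm across and 12 mm high, cylinder 112 mm across outside and 102 mm inside, rim 92 mm above the bench, inner floor at 18 mm. Origin at the centre of its underside, z up; the lid's hinge is on its own +x side (the far side, turned 15 to 55 degrees towards the left as the robot sees it).
- lid (a joint): Hinged lid of the jar, in rad: 0 is fully shut, 1.45 to 1.65 at the start (standing open). A steel disc 120 mm across, 10 mm thick (13 mm in the middle), with a 20 mm tab opposite the hinge. Its hinge is stiff: it stays at any angle and takes about 2 N at its edge to push over; its stop when open is at 1.85.
- jar_hinge (a point): The lid's hinge line (runs along the jar's y), 66 mm from the jar's axis and 92 mm above the bench. The disc's centre lies 66 mm from it, its underside 1 mm and its outer face 10 mm from it.
- jar_mouth (a point): Centre of the jar's mouth, at the height of its rim.
- lid_edge (a point): End of the tab on the lid's free edge, 138 mm from the hinge line.
- ball0: Dark grey ceramic grinding ball, 22 mm, 18 g; origin at its centre. All seven lie in the casserole at the start.
- ball1: Dark grey ceramic grinding ball, 22 mm, 18 g; origin at its centre. All seven lie in the casserole at the start.
- ball2: Dark grey ceramic grinding ball, 22 mm, 18 g; origin at its centre. All seven lie in the casserole at the start.
- ball3: Dark grey ceramic grinding ball, 22 mm, 18 g; origin at its centre. All seven lie in the casserole at the start.
- ball4: Dark grey ceramic grinding ball, 22 mm, 18 g; origin at its centre. All seven lie in the casserole at the start.
- ball5: Dark grey ceramic grinding ball, 22 mm, 18 g; origin at its centre. All seven lie in the casserole at the start.
- ball6: Dark grey ceramic grinding ball, 22 mm, 18 g; origin at its centre. All seven lie in the casserole at the start.
- tall_bottle: Bystander: brown bottle with a dark cap, 53 mm across, 140 mm high. Origin under its centre. Stands at the left end, in the middle between jar and casserole towards the back, or at the right end of the work.
- glass_beaker: Bystander: small glass beaker, 53 mm across, 60 mm high. Origin under its centre. At one of the same three spots.
- small_jar: Bystander: small jar with a wide grey lid, 44 mm across, 56 mm high. Origin under its centre. At one of the same three spots.
- wash_bottle: Bystander: grey wash bottle with a red cap, 53 mm across, 145 mm high. Origin under its centre. Behind the work, on the right.
Mind the look-alikes: they are no part of the job. Of the things like the jar, leave any that is orange; of the rest the larger one is meant.

How it is judged (in metres and radians):
On the way, in this order (a step that is already met when the one before it is completed fails the run):
1. the casserole is tipped by more than 57 degrees beside and above the jar's mouth (angle between casserole's own z axis and vertical above 1 rad and horizontal distance between casserole and jar below 0.2 m and height (world z) of casserole above 0.07 m).
2. all seven balls are in the jar (horizontal distance between each of ball0, ball1, ball2, ball3, ball4, ball5, ball6 and jar below 0.052 m and height (world z) of ball0 between 0.02 and 0.085 m and height (world z) of ball1 between 0.02 and 0.085 m and height (world z) of ball2 between 0.02 and 0.085 m and height (world z) of ball3 between 0.02 and 0.085 m and height (world z) of ball4 between 0.02 and 0.085 m and height (world z) of ball5 between 0.02 and 0.085 m and height (world z) of ball6 between 0.02 and 0.085 m), for 0.2 s.
At the end, for the whole second after the job is handed in: all seven balls lie inside the jar, its lid is shut to within 0.05 rad, and the casserole stands at rest on the bench, released, upright within 0.1 rad, its axis more than 110 mm from the jar's (all of step 2 and value of joint lid below 0.05 rad and height (world z) of casserole between -0.008 and 0.008 m and angle between casserole's own z axis and vertical below 0.1 rad and linear speed of casserole below 0.03 m/s and horizontal distance between casserole and jar above 0.11 m); the robot touches nothing.
It fails at once if a ball falls on the bench or lower (height (world z) of any of ball0, ball1, ball2, ball3, ball4, ball5, ball6 below 0.0135 m).
It fails at once if a bystander is tipped over or shifted by more than 40 mm (angle between any of tall_bottle, glass_beaker, small_jar, wash_bottle's own z axis and vertical above 0.4 rad or distance of any of tall_bottle, glass_beaker, small_jar, wash_bottle from where it was at the start of the episode above 0.04 m).
It also fails if it takes over 72 s, if anything falls off the work surface, if the arm or the gripper's body presses on something with over 40 N, if the wrist force passes 120 N, or if a joint passes its speed limit or range.

## Working session

There is one attempt and no reset: what is moved stays moved. The work goes in short steps, Python scripts to look and compute and a tool call to move; the robot and the scene stay as the last step left them, time stands still between calls to the robot, and variables do not carry over. Pictures are saved under pics/ and viewed, and the job is handed in when it is done.

Besides the shell and the picture viewer there is one more tool, called after "Emit:" by a JSON object that holds its "name" and its "arguments", one argument or row to a line. apply_moves: Moves the arm, as the interface text tells. Its arguments: {"type":"object","properties":{"targets":{"type":"array","items":{"type":"array","items":{"type":"number"}}}},"required":["targets"]}

```bash
mkdir -p pics; ls; python3 - <<'E'
from workcell import manip
import cv2,json
print(manip.sense(), manip.tcp_to_grasp)
for n in ["scene","top","wrist"]:
    f=manip.grab_frame(n); cv2.imwrite(f"pics/{n}0.png",f["img"][:,:,::-1]); print(n,f["mtx"].tolist(),f["R"].round(4).tolist(),f["t"].round(4).tolist())
E
```

```text
pics
{'clock': 0.0, 'joint_pos': array([-7.76905225e+01,  1.96365083e+01,  8.73776801e+01, -7.92046936e-04,
        7.30730153e+01, -8.36562035e+00]), 'dq': array([ 0.00544615,  0.06787643,  0.04488996, -0.04879965, -0.03399666,
       -0.08990809]), 'tau': array([-1.19173277e-03, -4.31240630e+01, -2.44215703e+01,  7.17602740e-02,
        5.60344441e-02, -1.05153895e-04]), 'ee_pos': array([ 0.18528715, -0.49078606,  0.22604156]), 'ee_rot': array([-1.79913614e+02, -1.19378837e-02,  2.06753200e+01]), 'contact_force': array([0.34944704, 0.04402903, 0.94834235]), 'torque': array([-0.02735339, -0.03677787, -0.02234156]), 'opening': 0.0916413315361392} 0.0188
scene [[441.38554804874195, 0.0, 316.982921722865], [0.0, 441.38554804874195, 240.22448860723534], [0.0, 0.0, 1.0]] [[-0.5781, -0.8158, 0.0162], [-0.5108, 0.3464, -0.7868], [0.6363, -0.4631, -0.617]] [0.3463, 0.3142, 0.8122]
top [[541.120190248246, 0.0, 316.5395339405477], [0.0, 541.120190248246, 240.48977471213536], [0.0, 0.0, 1.0]] [[-0.1487, -0.9889, -0.0012], [-0.9681, 0.1458, -0.2037], [0.2016, -0.0291, -0.979]] [0.139, 0.5352, 1.0508]
wrist [[410.6349637213766, 0.0, 322.10786975071994], [0.0, 410.6349637213766, 242.55195093130754], [0.0, 0.0, 1.0]] [[0.3519, -0.936, -0.0024], [-0.9027, -0.3401, 0.2638], [-0.2477, -0.0907, -0.9646]] [-0.5236, -0.0324, 0.3909]
```

View pics/scene0.png

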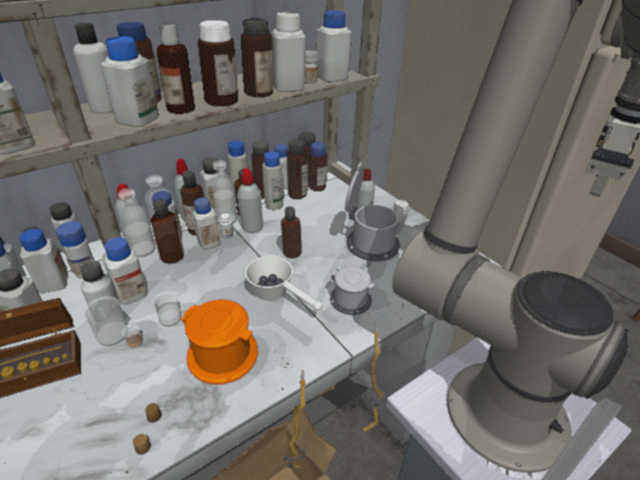

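View pics/top0.png

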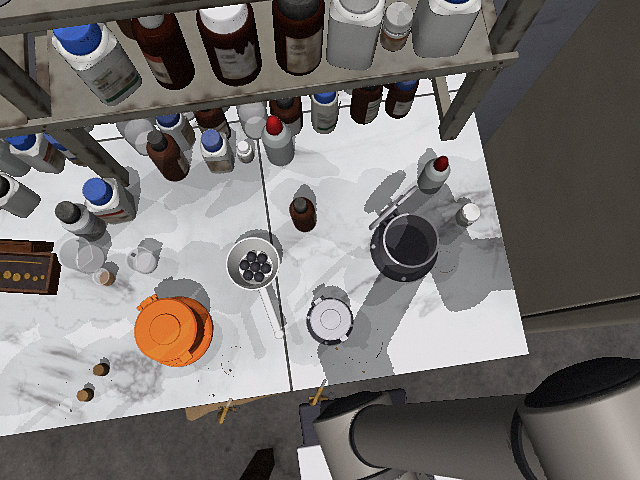

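View pics/wrist0.png

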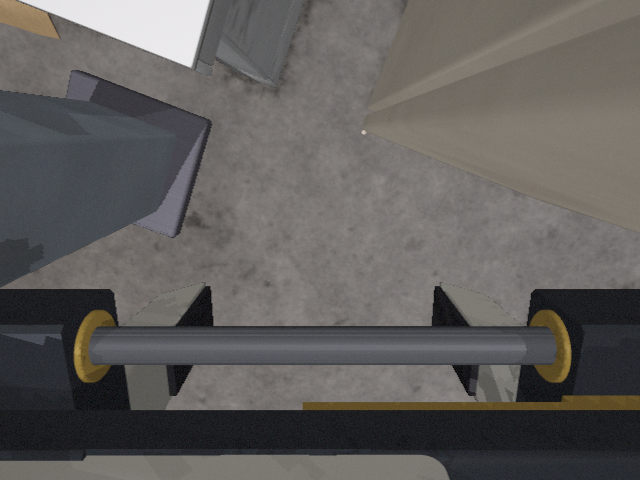

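The scene picture shows three things like the jar. In the top picture they are: the orange pot at (172,331), the small grey closed pot at (330,320), and the large open grey jar at (410,242). The orange one is ruled out and the open grey one is the larger of the other two, so it is the jar. The casserole is at (253,263) with its handle running to (278,330). The tall bottle is at (302,213), the wash bottle at (435,170) and the small white jar at (468,213). I'll enlarge to confirm.

```bash
cat > h.py <<'E'
import numpy as np, cv2
from workcell import manip
def ray(f,u,v,z):
    K,R,t=f["mtx"],np.array(f["R"]),np.array(f["t"])
    d=R.T@np.linalg.solve(K,[u,v,1.]); c=-R.T@t
    return c+d*(z-c[2])/d[2]
def proj(f,X):
    p=f["mtx"]@(np.array(f["R"])@np.array(X,float)+f["t"]); return p[:2]/p[2]
def crop(f,x0,y0,x1,y1,s,name):
    im=cv2.resize(f["img"][y0:y1,x0:x1,::-1],None,fx=s,fy=s,interpolation=cv2.INTER_CUBIC)
    for k in range((x0//20+1)*20,x1,20): cv2.putText(im,str(k),(int((k-x0)*s),10),0,.35,(0,0,255),1);cv2.line(im,(int((k-x0)*s),12),(int((k-x0)*s),18),(0,0,255),1)
    for k in range((y0//20+1)*20,y1,20): cv2.putText(im,str(k),(0,int((k-y0)*s)),0,.35,(0,0,255),1)
    cv2.imwrite(f"pics/{name}.png",im)
def circ(f,c,r,z,n=60):
    a=np.linspace(0,2*np.pi,n); return [proj(f,[c[0]+r*np.cos(x),c[1]+r*np.sin(x),z]) for x in a]
E
python3 - <<'E'
from h import *
f=manip.grab_frame("top"); crop(f,210,140,490,350,2.8,"t1")
g=manip.grab_frame("scene"); crop(g,230,150,430,320,4,"s1")
for n,u,v,z in [("jarmouth",410,242,.092),("casrim",253,263,.06),("hend",278,334,.052)]: print(n,ray(f,u,v,z).round(3))
E
```

```text
jarmouth [ 0.512 -0.123  0.092]
casrim [0.522 0.192 0.06 ]
hend [0.375 0.161 0.052]
```

View pics/t1.png

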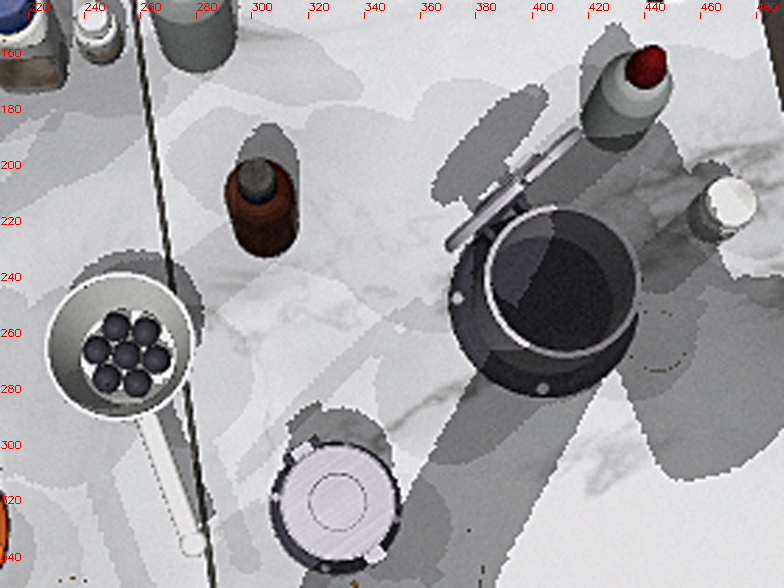

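View pics/s1.png

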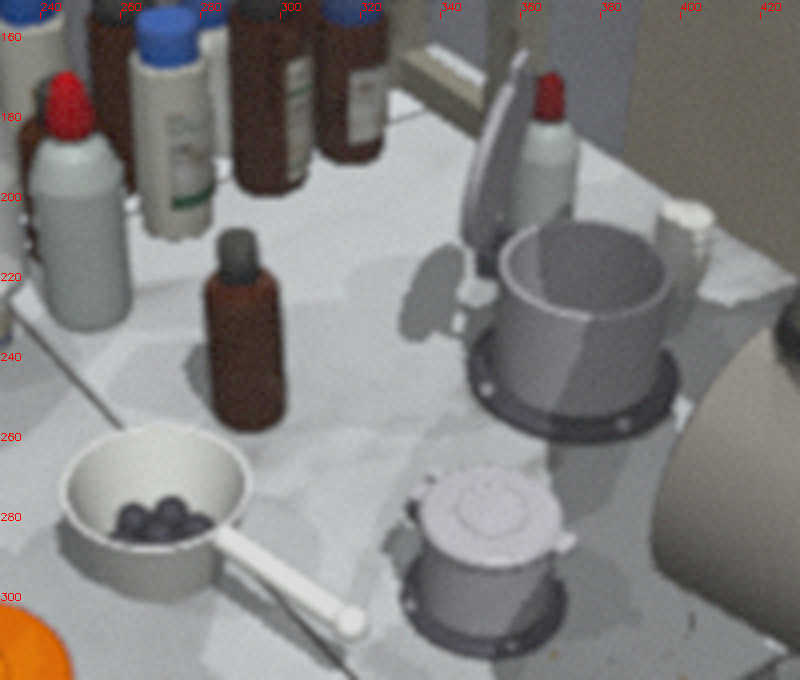

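```bash
cat > ov.py <<'E'
from h import *
f=manip.grab_frame("top");g=manip.grab_frame("scene")
jar=ray(f,410.9,240.4,.092)[:2]; cas=ray(f,253.2,263.4,.06)[:2]; he=ray(f,278.9,333.9,.052)[:2]
print(jar.round(4),cas.round(4),he.round(4),np.degrees(np.arctan2(*(cas-he)[::-1])), np.linalg.norm(cas-he))
# lid fit
import sys
ph=np.radians(float(sys.argv[1])); th=float(sys.argv[2])
e=np.array([np.cos(ph),np.sin(ph),0]); y=np.array([-e[1],e[0],0]); z=np.array([0,0,1.])
H=np.array([*jar,.092])+.066*e
def lid(r,off):
    # lid frame: along from hinge
    a=-e*np.cos(th)+z*np.sin(th); n=z*np.cos(th)+e*np.sin(th)
    return [H+a*(.066+r*np.cos(t))+y*r*np.sin(t)+n*off for t in np.linspace(0,6.28,80)]+[H+a*.138+n*off]
def overlay(fr,name,box,s):
    im=fr["img"][:,:,::-1].copy(); x0,y0,x1,y1=box
    im=cv2.resize(im[y0:y1,x0:x1],None,fx=s,fy=s,interpolation=cv2.INTER_CUBIC)
    def put(pts,c):
        for p in pts:
            q=((np.array(p)-[x0,y0]+.5)*s).astype(int); cv2.circle(im,tuple(int(v) for v in q),1,c,-1)
    put(circ(fr,jar,.056,.092),(0,255,0));put(circ(fr,jar,.072,.012),(0,255,0))
    put(circ(fr,cas,.055,.06),(255,0,0));put(circ(fr,cas,.038,0),(255,0,0))
    put([proj(fr,X) for X in lid(.06,.001)],(0,0,255));put([proj(fr,X) for X in lid(.06,.010)],(0,255,255))
    d=(he-cas)/np.linalg.norm(he-cas)
    put([proj(fr,[*(cas+d*l),.052]) for l in (.055,.1,.15)],(255,0,255))
    cv2.imwrite("pics/"+name,im)
overlay(f,sys.argv[3]+"t.png",(210,140,490,350),2.8)
overlay(g,sys.argv[3]+"s.png",(230,150,430,320),4)
E
python3 ov.py 37 1.5 o1
```

```text
[ 0.5148 -0.1253] [0.5213 0.1913] [0.375  0.1594] 12.28968201990395 0.1497603084277903
```

View pics/o1t.png

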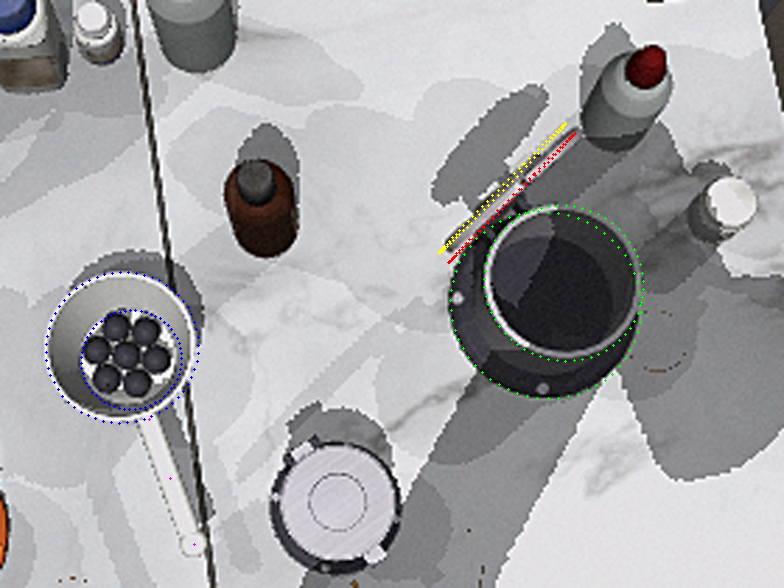

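View pics/o1s.png

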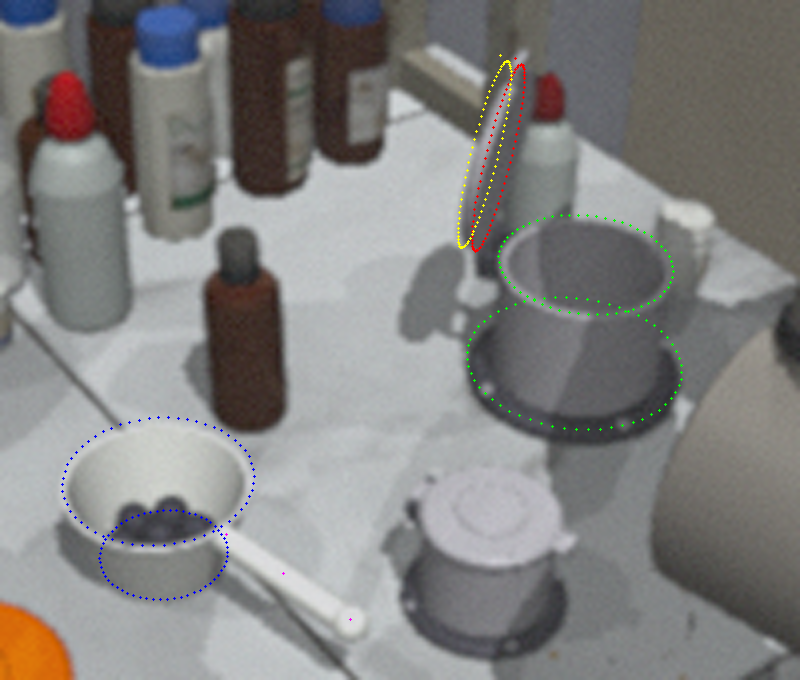

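The crop and overlays confirm the large open jar at (0.515,−0.125), with the hinge at about 33°. The casserole is at (0.521,0.191) with yaw about 12.3°. Next I move above the handle.

Emit:
{"name": "apply_moves", "arguments": {
  "targets": [
    [0, 0, 0, 8.4, 0.0918],
    [0.037, -0.0125, -0.003, 0, 0.0918],
    [0.037, -0.0125, -0.003, 0, 0.0918],
    [0.037, -0.0125, -0.003, 0, 0.0918],
    [0.037, -0.0125, -0.003, 0, 0.0918],
    [0.037, -0.0125, -0.003, 0, 0.0918],
    [0.037, -0.0125, -0.003, 0, 0.0918],
    [0.037, -0.0125, -0.003, 0, 0.0918],
    [0.0131, -0.0461, 0, 0, 0.0918],
    [0.0131, -0.0461, 0, 0, 0.0918],
    [0.0131, -0.0461, 0, 0, 0.0918],
    [0.0131, -0.0461, 0, 0, 0.0918],
    [0.0131, -0.0461, 0, 0, 0.0918],
    [0.0131, -0.0461, 0, 0, 0.0918],
    [0.0131, -0.0461, 0, 0, 0.0918],
    [0.0131, -0.0461, 0, 0, 0.0918],
    [0.0131, -0.0461, 0, 0, 0.0918],
    [0.0131, -0.0461, 0, 0, 0.0918],
    [0.0131, -0.0461, 0, 0, 0.0918],
    [0, 0, 0, 0, 0.06]
  ]
}}

```text
clock: 2.85
ee_pos: [0.4526, 0.1781, 0.2475]
ee_rot: [-180.0, 0.0, 12.5]
contact_force: [-0.0, -0.5, -0.9]
opening: 0.0859
```

```bash
cat >> h.py <<'E'
def delta(x,y,psi=None,z=None):
    s=manip.sense(); p=s["ee_pos"]; c=np.radians(s["ee_rot"][2]); d=np.array([x,y])-p[:2]
    print("at",p.round(4),s["ee_rot"].round(2),"F",s["contact_force"].round(1),"open",round(s["opening"],4),"t",s["clock"])
    print("tool dx,dy",(d@[np.cos(c),np.sin(c)]).round(4),(d@[np.sin(c),-np.cos(c)]).round(4), "dz",None if z is None else round(p[2]-z,4),"turn",None if psi is None else round(s["ee_rot"][2]-psi,2))
E
python3 - <<'E'
from h import *
delta(.4529,.1764,12.3,.033)
for n in ["wrist","scene"]:
    f=manip.grab_frame(n); cv2.imwrite(f"pics/{n}2.png",f["img"][:,:,::-1])
    if n=="wrist":
        print([proj(f,X).round(0) for X in ([.4529,.1764,.052],[.5213,.1913,.06],[.375,.1594,.052])])
E
```

```text
at [0.4526 0.1781 0.2475] [-179.97    0.     12.52] F [-0.  -0.5 -0.9] open 0.0859 t 2.85
tool dx,dy -0.0 0.0017 dz 0.2145 turn 0.22
[array([325., 214.]), array([325., 132.]), array([325., 299.])]
```

View pics/wrist2.png

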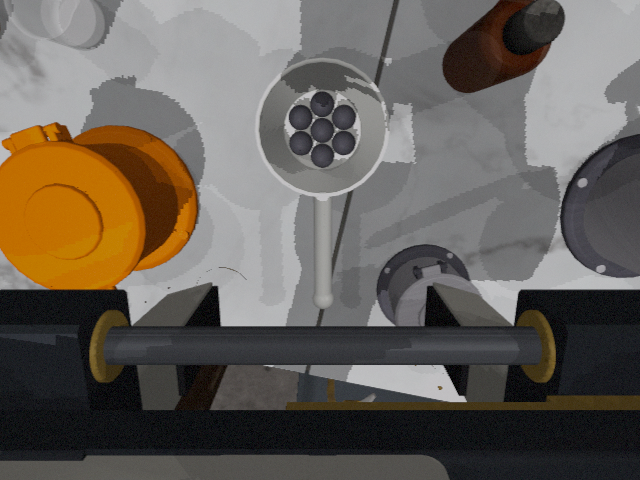

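```bash
python3 - <<'E'
from h import *
f=manip.grab_frame("top");g=manip.grab_frame("scene");w=manip.grab_frame("wrist")
crop(f,120,280,300,400,4,"t3"); crop(g,160,250,400,390,3.3,"s3")
E
```

```text
(no output)
```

View pics/s3.png

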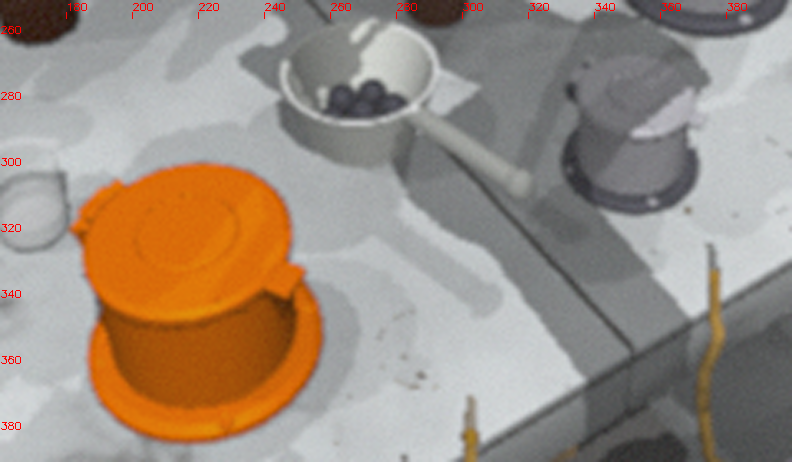

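View pics/t3.png

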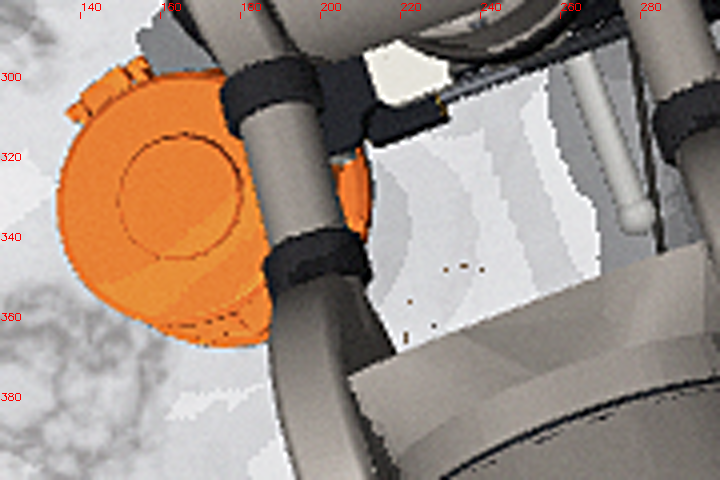

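```bash
python3 - <<'E'
from h import *
f=manip.grab_frame("top");g=manip.grab_frame("scene");w=manip.grab_frame("wrist")
# orange lid center top (166,330); scene (217.. )
for z in (.08,.1,.12): print(z,ray(f,165.5,330,z).round(3), ray(g,212,321,z).round(3),"|small",ray(f,330,320,z-.03).round(3),ray(g,351.5,277,z-.03).round(3))
print(ray(f,213,331,.01),ray(f,196,331,.1))
E
```

```text
0.08 [0.414 0.373 0.08 ] [0.433 0.372 0.08 ] |small [0.387 0.055 0.05 ] [0.402 0.043 0.05 ]
0.1 [0.412 0.368 0.1  ] [0.416 0.377 0.1  ] |small [0.386 0.056 0.07 ] [0.386 0.058 0.07 ]
0.12 [0.41  0.363 0.12 ] [0.398 0.382 0.12 ] |small [0.385 0.056 0.09 ] [0.369 0.073 0.09 ]
[0.40285021 0.29547281 0.01      ] [0.40158561 0.31092495 0.1       ]
```

Emit:
{"name": "apply_moves", "arguments": {
  "targets": [
    [0, 0, 0.043, 0, 0.05],
    [0, 0, 0.043, 0, 0.05],
    [0, 0, 0.043, 0, 0.05],
    [0, 0, 0.043, 0, 0.05],
    [0, 0, 0.03, 0, 0.05],
    [0, 0, 0.0125, 0, 0.04],
    [0, 0, 0, 0, 0],
    [0, 0, 0, 0, 0],
    [0, 0, 0, 0, 0],
    [0, 0, 0, 0, 0]
  ]
}}

```text
clock: 4.5
ee_pos: [0.4534, 0.1757, 0.0341]
ee_rot: [180.0, -0.1, 12.3]
contact_force: [-1.6, 0.4, 3.6]
opening: 0.0154
```

```bash
python3 - <<'E'
from h import *
delta(.4529,.1764,12.3,.033)
for n in ["wrist"]:
    f=manip.grab_frame(n); cv2.imwrite(f"pics/{n}3.png",f["img"][:,:,::-1])
E
```

```text
at [0.4534 0.1757 0.0341] [ 1.800e+02 -1.000e-01  1.228e+01] F [-1.6  0.4  3.6] open 0.0154 t 4.5
tool dx,dy -0.0003 -0.0008 dz 0.0011 turn -0.02
```

View pics/wrist3.png

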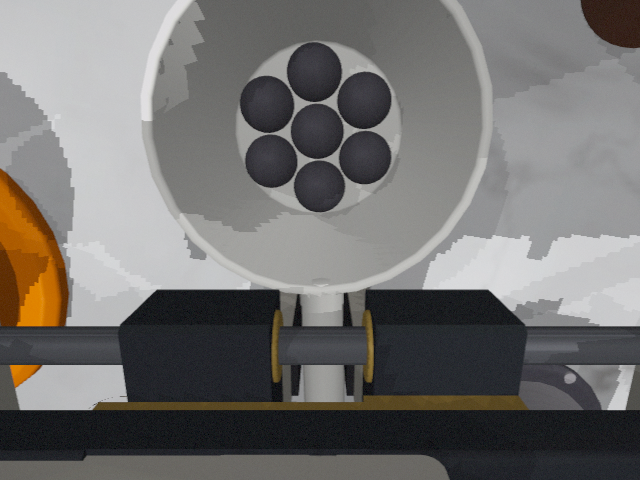

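The handle is gripped (opening 15.4 mm) and all seven balls are in the bowl. I'll lift a little and check for droop.

Emit:
{"name": "apply_moves", "arguments": {
  "targets": [
    [0, 0, -0.005, 0, 0],
    [0, 0, -0.01, 0, 0],
    [0, 0, -0.01, 0, 0],
    [0, 0, -0.01, 0, 0],
    [0, 0, -0.005, 0, 0],
    [0, 0, 0, 0, 0]
  ]
}}

```text
clock: 5.3
ee_pos: [0.4531, 0.1755, 0.0736]
ee_rot: [180.0, -0.0, 12.3]
contact_force: [0.0, 0.9, -2.4]
opening: 0.0149
```

```bash
python3 - <<'E'
from h import *
delta(.4529,.1764,12.3,.033)
f=manip.grab_frame("wrist"); cv2.imwrite(f"pics/wrist4.png",f["img"][:,:,::-1])
g=manip.grab_frame("scene");crop(g,220,200,370,330,5,"s4")
E
```

```text
at [0.4531 0.1755 0.0736] [ 1.800e+02 -5.000e-02  1.227e+01] F [ 0.   0.9 -2.4] open 0.0149 t 5.3
tool dx,dy 0.0 -0.0009 dz 0.0406 turn -0.03
```

View pics/wrist4.png

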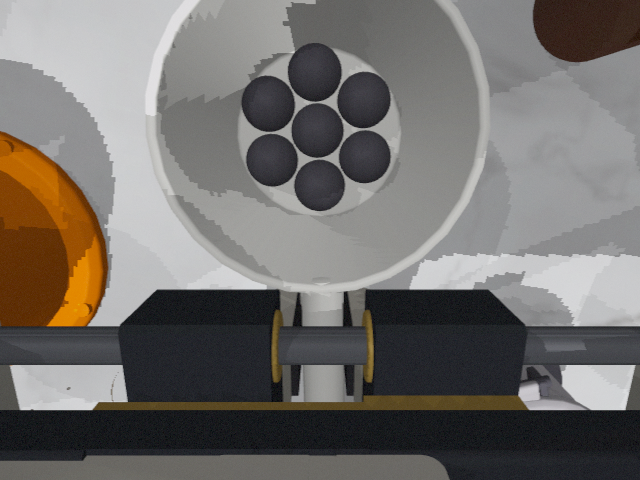

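View pics/s4.png

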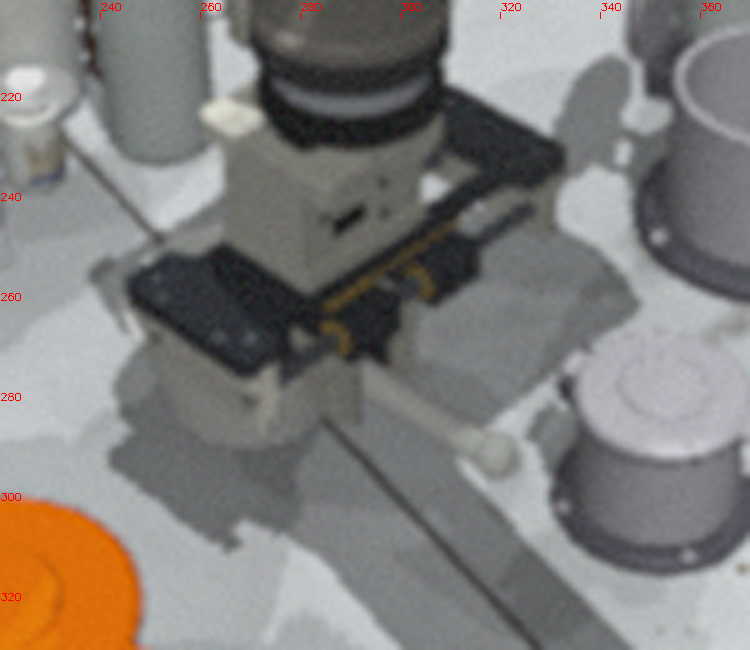

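The lift is solid, with next to no droop and the balls still in the bowl. I now carry it to the left side of the jar and turn it so that the handle points away from the lid.

Emit:
{"name": "apply_moves", "arguments": {
  "targets": [
    [0, 0, -0.021, 0, 0],
    [0, 0, -0.042, 0, 0],
    [0, 0, -0.042, 0, 0],
    [0, 0, -0.021, 0, 0],
    [-0.005, 0.012, 0, 0, 0],
    [-0.013, 0.0258, 0, 0, 0],
    [-0.013, 0.0258, 0, 0, 0],
    [-0.013, 0.0258, 0, 0, 0],
    [-0.013, 0.0258, 0, 0, 0],
    [-0.013, 0.0258, 0, 0, 0],
    [-0.013, 0.0258, 0, 0, 0],
    [-0.013, 0.0258, 0, 0, 0],
    [-0.013, 0.0258, 0, 0, 0],
    [-0.008, 0.014, 0, 0, 0],
    [0, 0, 0, -2.7, 0],
    [0, 0, 0, -5, 0],
    [0, 0, 0, -5, 0],
    [0, 0, 0, -5, 0],
    [0, 0, 0, -3, 0],
    [0, 0, 0, 0, 0]
  ]
}}

```text
clock: 7.9
ee_pos: [0.3867, -0.0766, 0.1978]
ee_rot: [-179.9, 0.1, 32.9]
contact_force: [-0.3, 0.2, -2.7]
opening: 0.0151
```

```bash
python3 - <<'E'
from h import *
delta(.3886,-.0761,33,.113)
f=manip.grab_frame("wrist"); cv2.imwrite(f"pics/wrist5.png",f["img"][:,:,::-1])
g=manip.grab_frame("top");crop(g,270,130,490,330,3.4,"t5")
g=manip.grab_frame("scene");crop(g,250,130,430,300,4,"s5")
E
```

```text
at [ 0.3867 -0.0766  0.1978] [-1.7988e+02  1.1000e-01  3.2920e+01] F [-0.3  0.2 -2.7] open 0.0151 t 7.9
tool dx,dy 0.0018 0.0006 dz 0.0848 turn -0.08
```

View pics/wrist5.png

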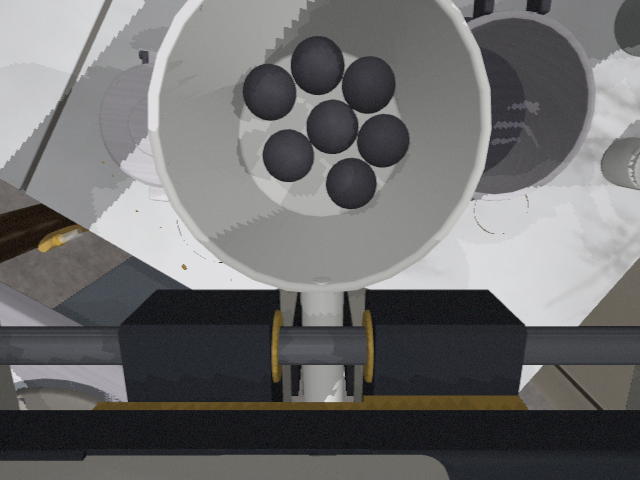

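View pics/t5.png

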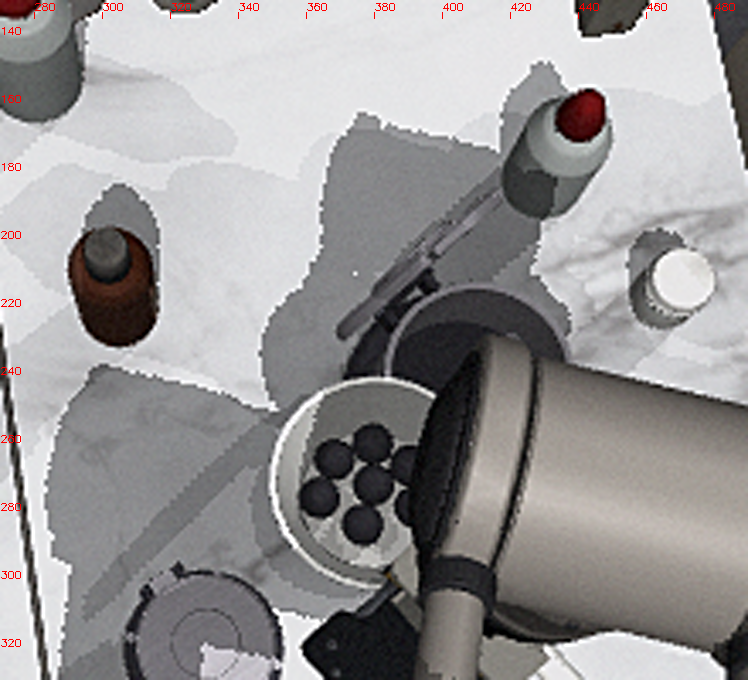

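View pics/s5.png

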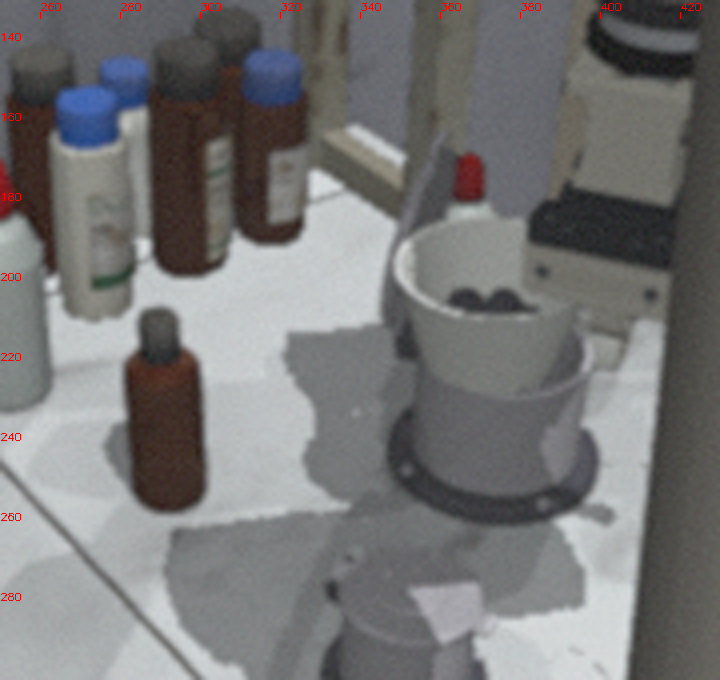

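```bash
cat > arc.py <<'E'
import numpy as np
def A(th,a):
    c,s=np.cos(np.radians(th)),np.sin(np.radians(th))
    n=np.array([.9615*c-.2724*s,-.9615*s-.2724*c]);w=np.array([.2724*c+.9615*s,-.2724*s+.9615*c])
    return np.array([-56,92])-50.7*n-a*w
if __name__=="__main__":
    P=[A(t,-35) for t in range(0,101,5)]
    for t,p,q in zip(range(0,100,5),P,P[1:]): print(t,p.round(1),(q-p).round(1))
    print(P[-1])
E
python3 arc.py
```

```text
0 [-95.2 139.5] [4.3 3.2]
5 [-90.9 142.7] [4.6 2.9]
10 [-86.4 145.6] [4.8 2.4]
15 [-81.6 148. ] [5. 2.]
20 [-76.6 150. ] [5.1 1.6]
25 [-71.5 151.6] [5.3 1.1]
30 [-66.2 152.7] [5.3 0.7]
35 [-60.9 153.4] [5.4 0.2]
40 [-55.5 153.6] [ 5.4 -0.3]
45 [-50.2 153.3] [ 5.3 -0.7]
50 [-44.8 152.5] [ 5.2 -1.2]
55 [-39.6 151.3] [ 5.1 -1.7]
60 [-34.5 149.7] [ 4.9 -2.1]
65 [-29.6 147.6] [ 4.7 -2.5]
70 [-24.8 145.1] [ 4.5 -2.9]
75 [-20.3 142.2] [ 4.2 -3.3]
80 [-16.1 138.9] [ 3.9 -3.7]
85 [-12.1 135.2] [ 3.6 -4. ]
90 [ -8.5 131.2] [ 3.2 -4.3]
95 [ -5.3 126.9] [ 2.9 -4.6]
[ -2.44844403 122.37640575]
```

Emit:
{"name": "apply_moves", "arguments": {
  "targets": [
    [0.0018, 0, 0.015, 0, 0],
    [0, 0, 0.025, 0, 0],
    [0, 0, 0.025, 0, 0],
    [0, 0, 0.012, 0, 0],
    [0, 0, 0.0035, 0, 0],
    [0, 0.004, 0, 0, 0],
    [0, 0.004, 0, 0, 0],
    [0, 0.004, 0, 0, 0],
    [0, 0, 0, 0, 0]
  ]
}}

```text
clock: 9.18
ee_pos: [0.3963, -0.086, 0.119]
ee_rot: [180.0, -0.0, 32.9]
contact_force: [-0.3, -0.3, -1.4]
opening: 0.0151
```

```bash
python3 - <<'E'
from h import *
delta(.3886,-.0761,33,.113)
f=manip.grab_frame("wrist"); cv2.imwrite(f"pics/wrist6.png",f["img"][:,:,::-1])
g=manip.grab_frame("scene");crop(g,310,150,430,280,5,"s6")
E
```

```text
at [ 0.3963 -0.086   0.119 ] [ 1.7996e+02 -2.0000e-02  3.2950e+01] F [-0.3 -0.3 -1.4] open 0.0151 t 9.175
tool dx,dy -0.0011 -0.0125 dz 0.006 turn -0.05
```

View pics/wrist6.png

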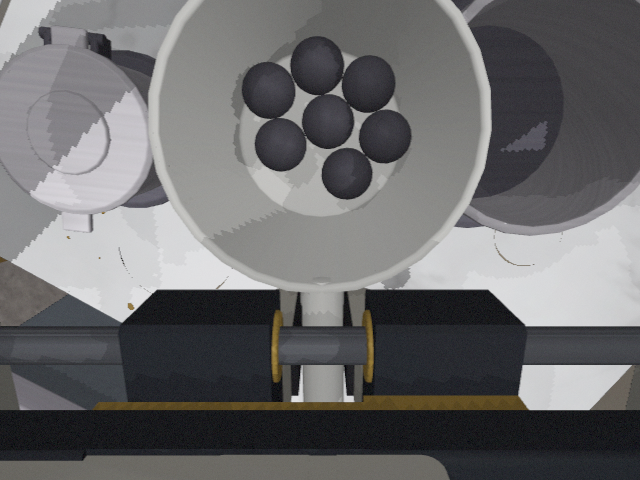

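View pics/s6.png

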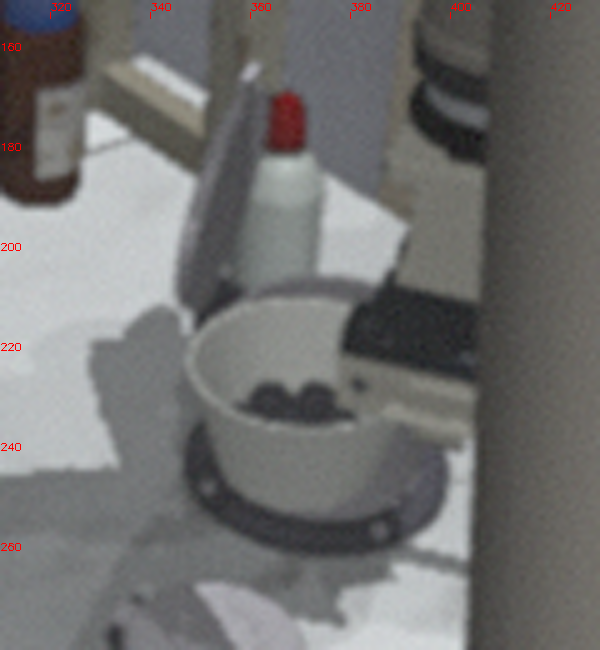

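Emit:
{"name": "apply_moves", "arguments": {
  "targets": [
    [0, 0.003, 0, 0, 0],
    [0, 0.0043, -0.0026, 0, 0],
    [0, 0.0046, -0.0029, 0, 0],
    [0, 0.0048, -0.0024, 0, 0],
    [0, 0.005, -0.002, 0, 0],
    [0, 0, 0, 0, 0]
  ]
}}

```text
clock: 10.02
ee_pos: [0.4064, -0.103, 0.1286]
ee_rot: [-179.8, 0.1, 33.0]
contact_force: [-6.9, 6.5, 3.5]
opening: 0.0157
```

```bash
python3 - <<'E'
from h import *
delta(.3886,-.0761,33,.113)
f=manip.grab_frame("wrist"); cv2.imwrite(f"pics/wrist7.png",f["img"][:,:,::-1])
g=manip.grab_frame("scene");crop(g,310,150,430,280,5,"s7")
E
```

```text
at [ 0.4064 -0.103   0.1286] [-1.7979e+02  1.0000e-01  3.3000e+01] F [-6.9  6.5  3.5] open 0.0157 t 10.025
tool dx,dy -0.0003 -0.0322 dz 0.0156 turn 0.0
```

View pics/wrist7.png

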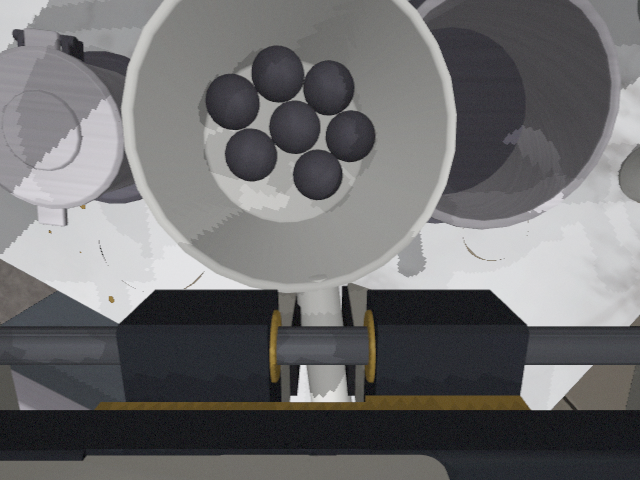

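View pics/s7.png

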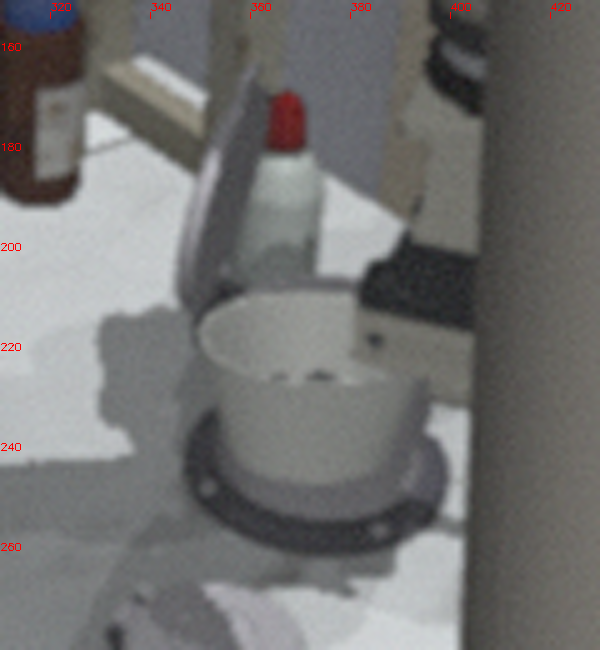

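The casserole did not roll. It only yawed about 8° in the jaws, because the push at the bowl had too long a lever on the grip. I'll tip it forward over the jar's near rim instead. That needs a grip nearer the end of the handle, so I back off and set it down on free bench to regrip.

Emit:
{"name": "apply_moves", "arguments": {
  "targets": [
    [0, -0.01, 0, 0, 0],
    [0, -0.02, -0.01, 0, 0],
    [0, -0.01, -0.03, 0, 0],
    [0, 0, -0.032, 0, 0],
    [0.01, -0.008, 0, 0, 0],
    [0.026, -0.0186, 0, 0, 0],
    [0.026, -0.0186, 0, 0, 0],
    [0.026, -0.0186, 0, 0, 0],
    [0.026, -0.0186, 0, 0, 0],
    [0.026, -0.0186, 0, 0, 0],
    [0.026, -0.0186, 0, 0, 0],
    [0.018, -0.012, 0, 0, 0],
    [0.008, 0, 0.02, 0, 0],
    [0, 0, 0.04, 0, 0],
    [0, 0, 0.04, 0, 0],
    [0, 0, 0.035, 0, 0],
    [0, 0, 0.015, 0, 0],
    [0, 0, 0.005, 0, 0],
    [0, 0, 0, 0, 0]
  ]
}}

```text
clock: 12.5
ee_pos: [0.4761, 0.145, 0.0461]
ee_rot: [180.0, -0.1, 33.0]
contact_force: [-0.6, -0.2, -1.7]
opening: 0.0152
```

```bash
python3 - <<'E'
from h import *
delta(.476,.143,33,.034)
f=manip.grab_frame("wrist"); cv2.imwrite(f"pics/wrist8.png",f["img"][:,:,::-1])
E
```

```text
at [0.4761 0.145  0.0461] [ 1.7997e+02 -7.0000e-02  3.2970e+01] F [-0.6 -0.2 -1.7] open 0.0152 t 12.5
tool dx,dy -0.0011 0.0016 dz 0.0121 turn -0.03
```

View pics/wrist8.png

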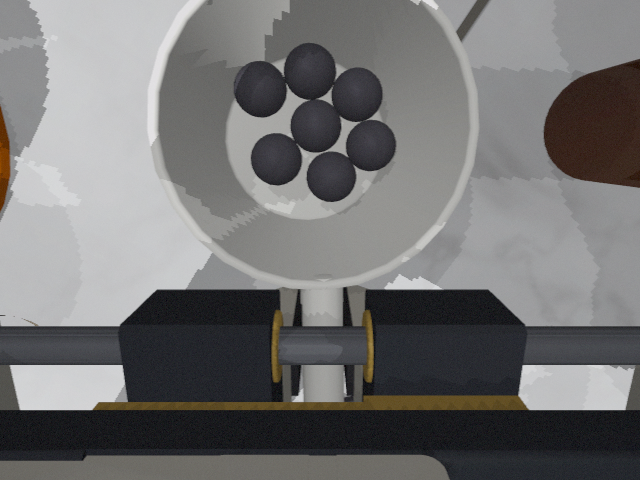

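Emit:
{"name": "apply_moves", "arguments": {
  "targets": [
    [0, 0, 0.006, 0, 0],
    [0, 0, 0.005, 0, 0],
    [0, 0, 0, 0, 0],
    [0, 0, 0, 0, 0.04],
    [0, 0, 0, 0, 0.04],
    [0, 0, 0, 0, 0.04],
    [-0.012, 0, -0.004, 0, 0.04],
    [-0.018, 0, -0.004, 0, 0.04],
    [-0.007, 0, 0, 0, 0.04],
    [0, 0, 0, 0, 0.0],
    [0, 0, 0, 0, 0.0],
    [0, 0, 0, 0, 0.0],
    [0, 0, 0, 0, 0.0]
  ]
}}

```text
clock: 14.18
ee_pos: [0.4447, 0.1248, 0.0425]
ee_rot: [180.0, -0.0, 33.0]
contact_force: [-0.6, 1.4, 0.3]
opening: 0.0154
```

```bash
python3 - <<'E'
from h import *
delta(.476,.143,33,.034)
f=manip.grab_frame("wrist"); cv2.imwrite(f"pics/wrist9.png",f["img"][:,:,::-1])
g=manip.grab_frame("scene");crop(g,230,190,380,320,5,"s9")
E
```

```text
at [0.4447 0.1248 0.0425] [ 1.800e+02 -2.000e-02  3.299e+01] F [-0.6  1.4  0.3] open 0.0154 t 14.175
tool dx,dy 0.0362 0.0018 dz 0.0085 turn -0.01
```

View pics/wrist9.png

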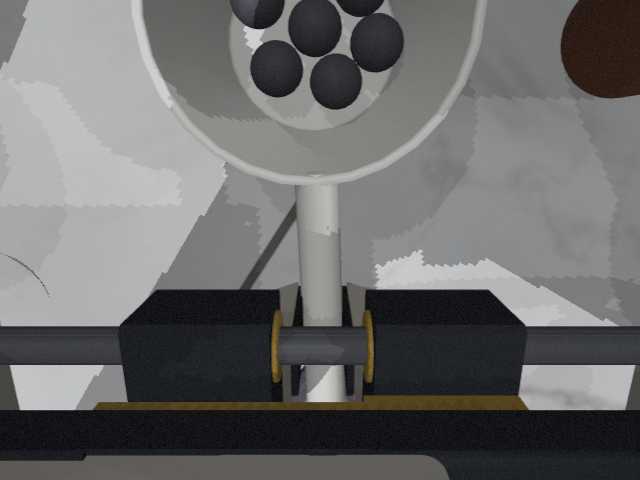

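View pics/s9.png

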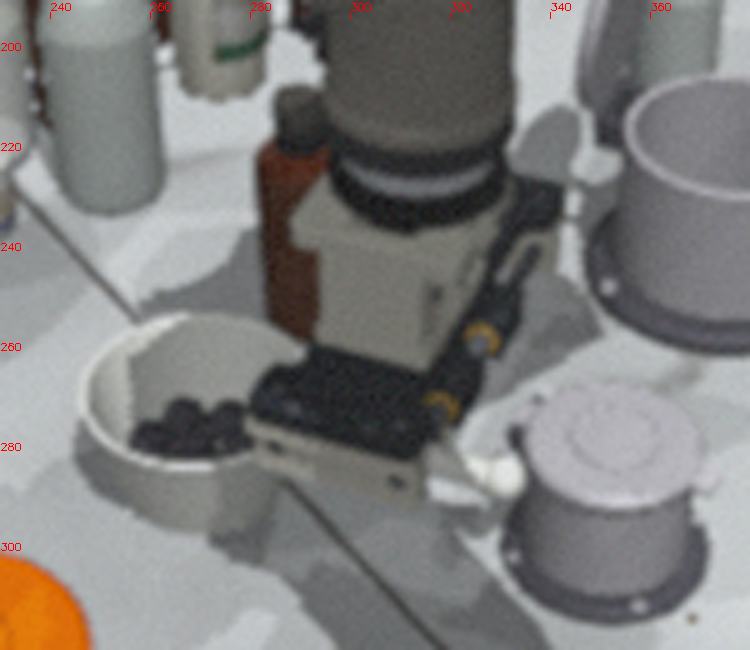

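Emit:
{"name": "apply_moves", "arguments": {
  "targets": [
    [0, 0, -0.003, 0, 0],
    [0, 0, -0.005, 0, 0],
    [0, 0, -0.007, 0, 0],
    [0, 0, -0.007, 0, 0],
    [0, 0, -0.005, 0, 0],
    [0, 0, -0.003, 0, 0],
    [0, 0, 0, 0, 0]
  ]
}}

```text
clock: 15.15
ee_pos: [0.4445, 0.1245, 0.0728]
ee_rot: [180.0, -0.0, 33.0]
contact_force: [0.2, -0.2, -2.9]
opening: 0.0152
```

```bash
python3 - <<'E'
from h import *
delta(.476,.143,33,.034)
f=manip.grab_frame("wrist"); cv2.imwrite(f"pics/wrist10.png",f["img"][:,:,::-1])
g=manip.grab_frame("scene");crop(g,230,190,380,320,5,"s10")
E
```

```text
at [0.4445 0.1245 0.0728] [ 1.7998e+02 -2.0000e-02  3.2970e+01] F [ 0.2 -0.2 -2.9] open 0.0152 t 15.15
tool dx,dy 0.0365 0.0016 dz 0.0388 turn -0.03
```

View pics/wrist10.png

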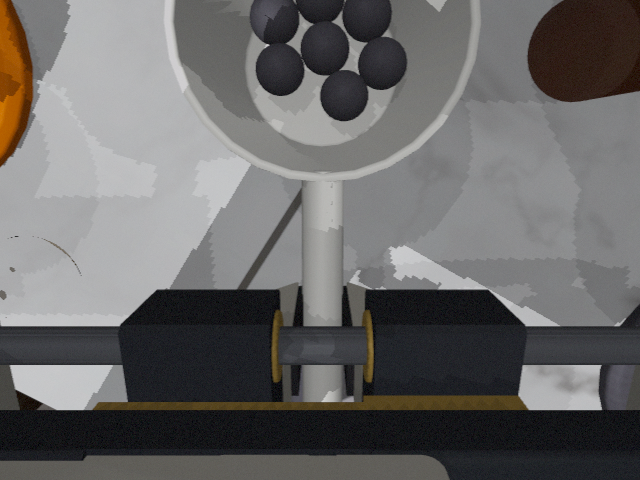

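View pics/s10.png

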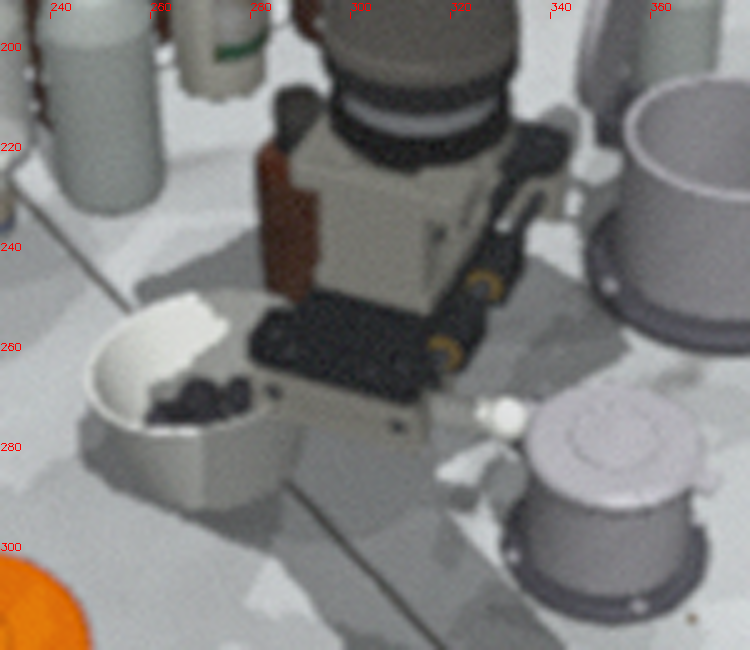

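Emit:
{"name": "apply_moves", "arguments": {
  "targets": [
    [0, 0, -0.015, 0, 0],
    [0, 0, -0.025, 0, 0],
    [0, 0, -0.03, 0, 0],
    [-0.01, 0, -0.03, 0, 0],
    [-0.025, 0, -0.02, 0, 0],
    [-0.03, 0.004, -0.007, 0, 0],
    [-0.03, 0.012, 0, 0, 0],
    [-0.025, 0.022, 0, 0, 0],
    [-0.024, 0.026, 0, 0, 0],
    [-0.024, 0.026, 0, 0, 0],
    [-0.024, 0.026, 0, 0, 0],
    [-0.024, 0.026, 0, 0, 0],
    [-0.024, 0.026, 0, 0, 0],
    [-0.02, 0.026, 0, 0, 0],
    [-0.015, 0.026, 0, 0, 0],
    [-0.01, 0.018, 0, 0, 0],
    [-0.005, 0.0094, 0, 0, 0],
    [0, 0, 0, 0, 0]
  ]
}}

```text
clock: 17.5
ee_pos: [0.3358, -0.2408, 0.1994]
ee_rot: [-180.0, 0.0, 33.0]
contact_force: [0.3, -0.0, -2.1]
opening: 0.0148
```

```bash
python3 - <<'E'
from h import *
delta(.336,-.241,33,.12)
f=manip.grab_frame("wrist"); cv2.imwrite(f"pics/wrist11.png",f["img"][:,:,::-1])
J=[.5148,-.1253,.092]; print(proj(f,J), [q.round(0) for q in circ(f,J[:2],.056,.092,5)])
g=manip.grab_frame("scene");crop(g,290,130,440,280,5,"s11")
g=manip.grab_frame("top");crop(g,330,150,480,330,4,"t11")
E
```

```text
at [ 0.3358 -0.2408  0.1994] [-179.97    0.     32.95] F [ 0.3 -0.  -2.1] open 0.0148 t 17.5
tool dx,dy 0.0 0.0003 dz 0.0794 turn -0.05
[ 323.68348562 -145.63024893] [array([ 384., -259.]), array([ 232., -217.]), array([270., -44.]), array([409., -79.]), array([ 384., -259.])]
```

View pics/wrist11.png

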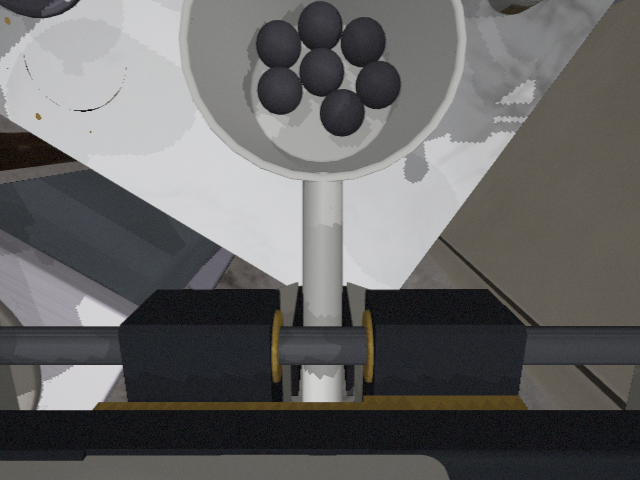

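View pics/s11.png

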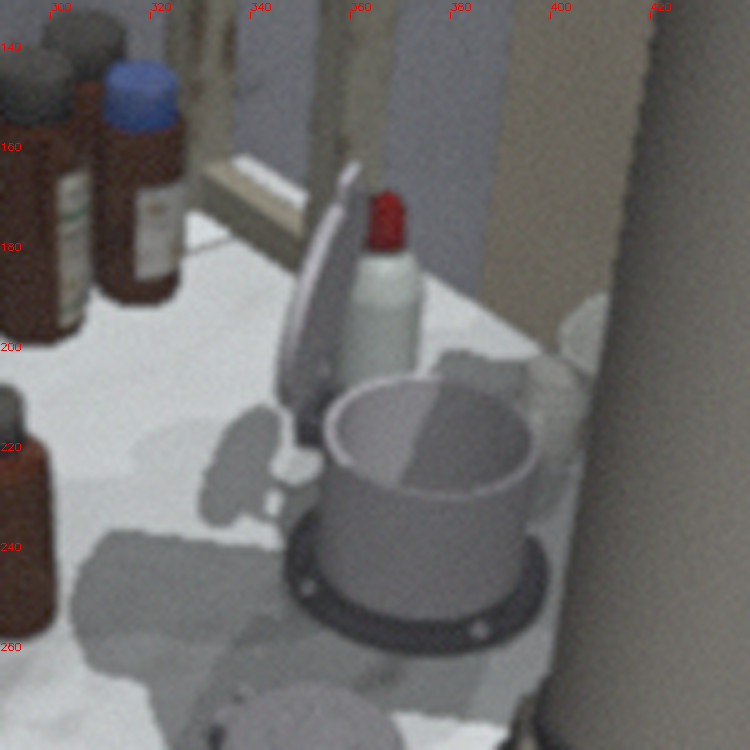

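View pics/t11.png

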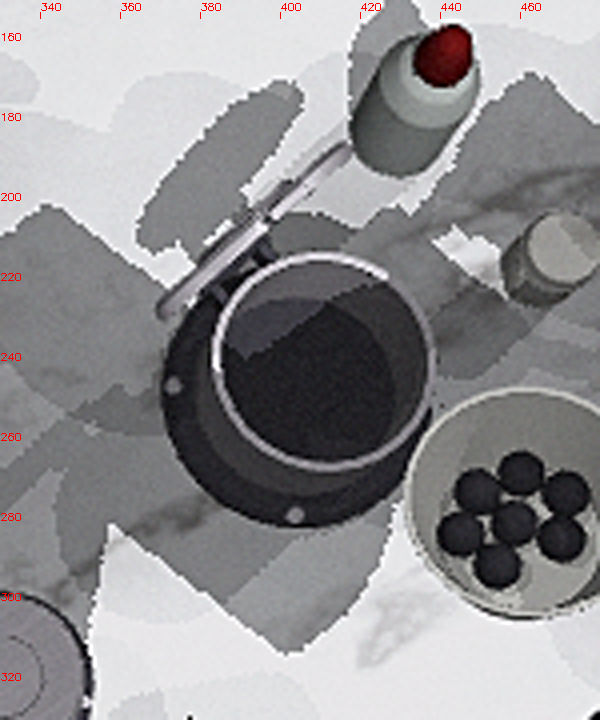

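The bowl has drooped to about 15° in the jaws, so pitch slips easily and needs little extra torque. That suits this method. I lower it and bring the bowl's front to the near rim.

Emit:
{"name": "apply_moves", "arguments": {
  "targets": [
    [0, 0, 0.01, 0, 0],
    [0, 0, 0.013, 0, 0],
    [0.005, 0, 0.009, 0, 0],
    [0.008, 0, 0.003, 0, 0],
    [0.006, 0, 0, 0, 0],
    [0.003, 0, 0, 0, 0]
  ]
}}

```text
clock: 18.4
ee_pos: [0.3549, -0.2287, 0.1648]
ee_rot: [180.0, -0.0, 33.0]
contact_force: [0.1, -0.1, -2.4]
opening: 0.0154
```

```bash
python3 - <<'E'
from h import *
delta(.336,-.241,33,.12)
f=manip.grab_frame("wrist"); cv2.imwrite(f"pics/wrist12.png",f["img"][:,:,::-1])
g=manip.grab_frame("scene");crop(g,290,130,440,280,5,"s12")
g=manip.grab_frame("top");crop(g,330,150,480,330,4,"t12")
E
```

```text
at [ 0.3549 -0.2287  0.1648] [ 1.7996e+02 -1.0000e-02  3.3010e+01] F [ 0.1 -0.1 -2.4] open 0.0154 t 18.4
tool dx,dy -0.0225 0.0 dz 0.0448 turn 0.01
```

View pics/wrist12.png

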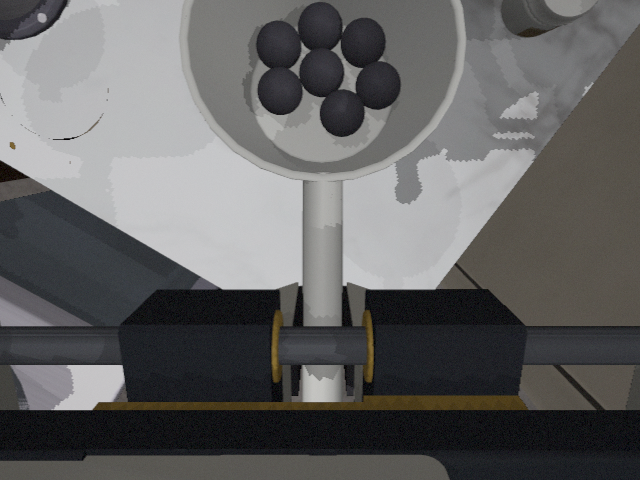

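View pics/t12.png

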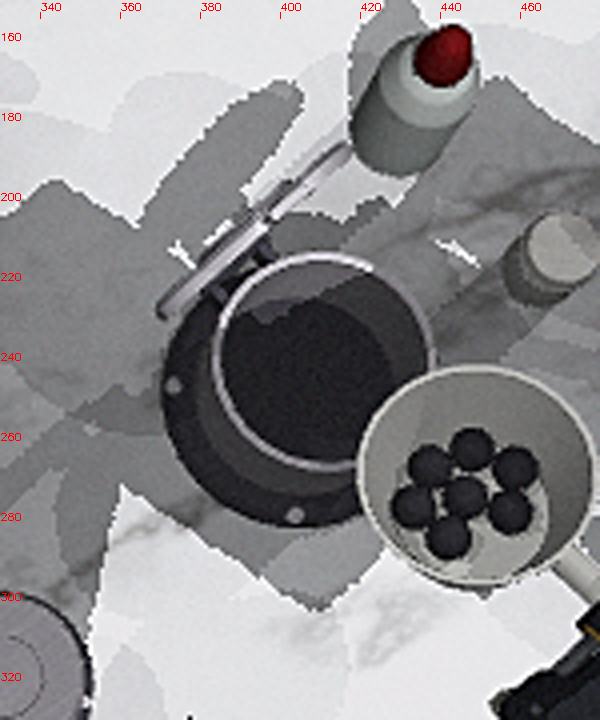

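View pics/s12.png

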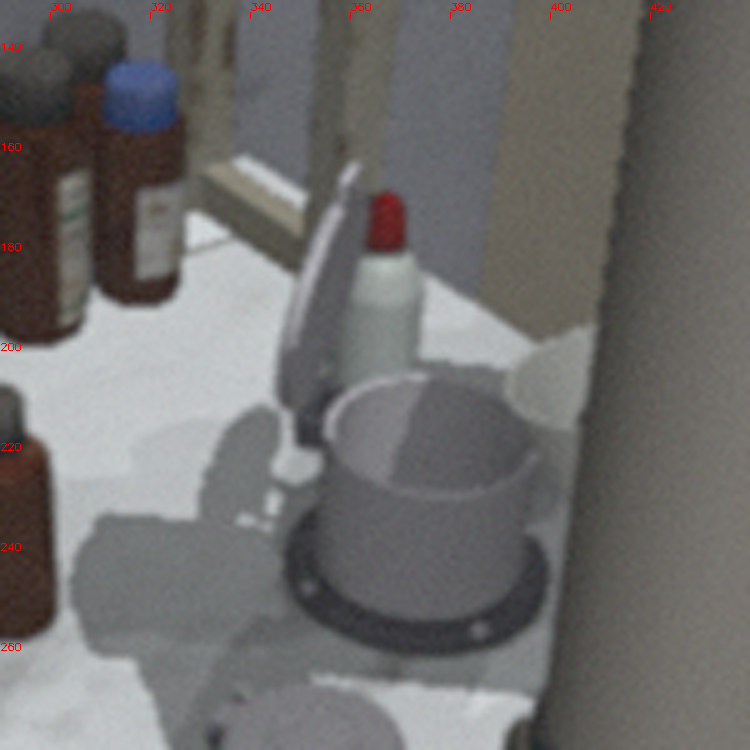

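```bash
cat > fit.py <<'E'
from h import *
from scipy.optimize import least_squares
def rimfit(f,pts,psi,tcp,hoff=.0095):
    c,s=np.cos(np.radians(psi)),np.sin(np.radians(psi)); E=np.array([c,s,0]);P=np.array([s,-c,0]);Z=np.array([0,0,1.])
    G=np.array(tcp)+Z*hoff
    def model(q):
        th,L,roll=q; X=E*np.cos(th)-Z*np.sin(th); U=Z*np.cos(th)+E*np.sin(th)
        Pr=P*np.cos(roll)-U*np.sin(roll); Ur=U*np.cos(roll)+P*np.sin(roll)
        C=G+X*L+Ur*.008
        a=np.linspace(0,2*np.pi,720); return np.array([proj(f,C+.055*(X*np.cos(t)+Pr*np.sin(t))) for t in a])
    def res(q):
        m=model(q); return [np.min(np.hypot(*(m-p).T)) for p in pts]
    r=least_squares(res,[.2,.108,0],diff_step=1e-3); return np.degrees(r.x[0]),r.x[1],np.degrees(r.x[2]),r.cost
E
python3 - <<'E'
from fit import *
f=manip.grab_frame("wrist"); s=manip.sense()
print(rimfit(f,[(322,181),(180,40),(466,40),(195,100),(452,100),(247,160),(398,160)],33,s["ee_pos"]))
E
python3 - <<'E'
import sys;sys.path.insert(0,'.')
import cv2,numpy as np
im=cv2.imread('pics/wrist12.png')
cv2.imwrite('pics/w12c.png',cv2.resize(im[0:200,160:490],None,fx=2.4,fy=2.4))
E
```

```text
(np.float64(17.202566934620386), np.float64(0.10783277827204045), np.float64(-0.7085960281209394), np.float64(1.3951199588208776))
```

View pics/w12c.png

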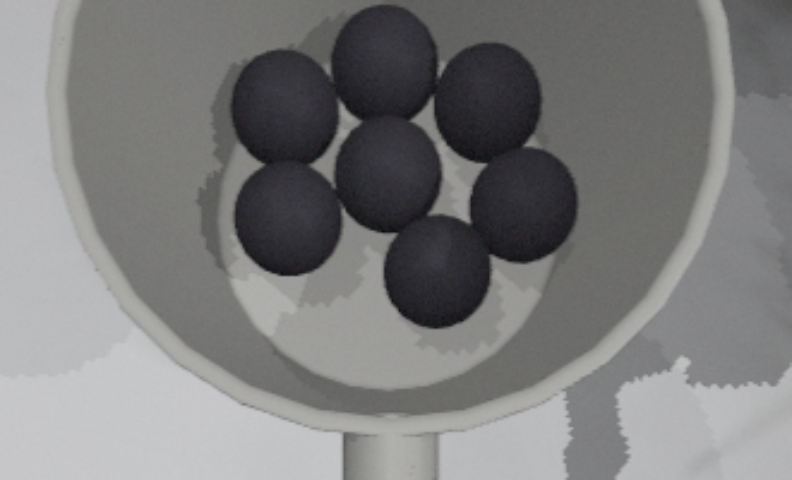

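```bash
python3 - <<'E'
from arc import A
import numpy as np
G=lambda t,a=-32,L=108: A(t,a)+L*np.array([-np.cos(np.radians(t)),np.sin(np.radians(t))])
ts=list(range(15,106,5))
for t,u in zip(ts,ts[1:]): print(t,G(t).round(1),(G(u)-G(t)).round(1),"lip",(A(t,-32)+np.array([55*np.cos(np.radians(t))+8*np.sin(np.radians(t)),-55*np.sin(np.radians(t))+8*np.cos(np.radians(t))])).round(0))
E
```

```text
15 [-187.4  173.4] [ 7.6 11.1] lip [-28. 139.]
20 [-179.9  184.5] [ 8.5 10.4] lip [-24. 136.]
25 [-171.3  195. ] [9.4 9.7] lip [-20. 133.]
30 [-161.9  204.6] [10.2  8.8] lip [-17. 130.]
35 [-151.7  213.4] [10.9  7.9] lip [-14. 126.]
40 [-140.7  221.3] [11.6  6.9] lip [-11. 123.]
45 [-129.2  228.2] [12.1  5.9] lip [ -8. 119.]
50 [-117.   234.1] [12.6  4.8] lip [ -6. 114.]
55 [-104.4  238.8] [13.   3.7] lip [ -4. 110.]
60 [-91.4 242.5] [13.3  2.5] lip [ -3. 105.]
65 [-78.2 245. ] [13.4  1.3] lip [ -2. 101.]
70 [-64.7 246.4] [13.5  0.2] lip [-1. 96.]
75 [-51.3 246.5] [13.4 -1. ] lip [-1. 91.]
80 [-37.8 245.5] [13.3 -2.2] lip [-2. 86.]
85 [-24.5 243.4] [13.1 -3.3] lip [-2. 82.]
90 [-11.4 240. ] [12.7 -4.4] lip [-3. 77.]
95 [  1.3 235.6] [12.3 -5.5] lip [-5. 73.]
100 [ 13.6 230. ] [11.8 -6.6] lip [-7. 68.]
```

Emit:
{"name": "apply_moves", "arguments": {
  "targets": [
    [0.005, 0, 0, 0, 0],
    [0.005, 0, -0.0045, 0, 0],
    [0.0045, 0, -0.0055, 0, 0],
    [0.0045, 0, -0.005, 0, 0],
    [0.0045, 0, -0.005, 0, 0],
    [0, 0, 0, 0, 0]
  ]
}}

```text
clock: 19.35
ee_pos: [0.3744, -0.2161, 0.1851]
ee_rot: [179.9, -0.0, 33.0]
contact_force: [0.9, -0.7, -1.9]
opening: 0.0151
```

```bash
python3 - <<'E'
from h import *
delta(.336,-.241,33,.12)
f=manip.grab_frame("wrist"); im=f["img"][:,:,::-1]
cv2.imwrite(f"pics/wrist13.png",im[0:400])
g=manip.grab_frame("top");crop(g,330,150,480,330,4,"t13")
E
```

```text
at [ 0.3744 -0.2161  0.1851] [ 1.7994e+02 -2.0000e-02  3.3000e+01] F [ 0.9 -0.7 -1.9] open 0.0151 t 19.35
tool dx,dy -0.0458 -0.0 dz 0.0651 turn 0.0
```

View pics/wrist13.png

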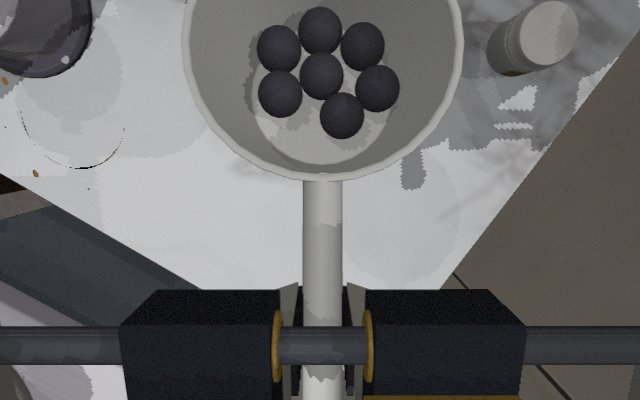

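View pics/t13.png

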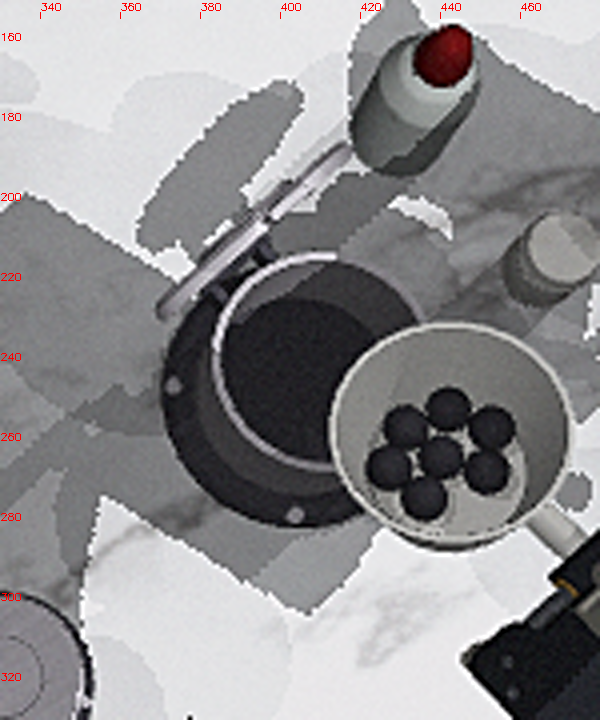

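The bowl cleared the rim without being pressed against it, so it didn't turn. I'll back off, go lower and press forward first.

Emit:
{"name": "apply_moves", "arguments": {
  "targets": [
    [-0.012, 0, 0, 0, 0],
    [-0.014, 0, 0, 0, 0],
    [0, 0, 0.012, 0, 0],
    [0, 0, 0.014, 0, 0],
    [0.004, 0, 0, 0, 0],
    [0.003, 0, 0, 0, 0],
    [0.003, 0, 0, 0, 0],
    [0.002, 0, 0, 0, 0]
  ]
}}

```text
clock: 20.45
ee_pos: [0.3601, -0.226, 0.1598]
ee_rot: [179.9, 0.4, 33.1]
contact_force: [-18.9, -12.1, 10.5]
opening: 0.0152
```

```bash
python3 - <<'E'
from h import *
delta(.336,-.241,33,.12)
E
```

```text
at [ 0.3601 -0.226   0.1598] [179.88   0.42  33.11] F [-18.9 -12.1  10.5] open 0.0152 t 20.45
tool dx,dy -0.0284 -0.0006 dz 0.0398 turn 0.11
```

Emit:
{"name": "apply_moves", "arguments": {
  "targets": [
    [0.0035, 0, -0.0055, 0, 0],
    [0.004, 0, -0.0055, 0, 0],
    [0.0043, 0, -0.0052, 0, 0],
    [0.0043, 0, -0.0052, 0, 0]
  ]
}}

```text
clock: 20.95
ee_pos: [0.375, -0.2162, 0.1813]
ee_rot: [179.9, 0.2, 33.0]
contact_force: [-5.9, -5.1, 4.1]
opening: 0.0151
```

```bash
python3 - <<'E'
from h import *
delta(.336,-.241,33,.12)
f=manip.grab_frame("wrist"); im=f["img"][:,:,::-1]
cv2.imwrite(f"pics/wrist14.png",im[0:400])
E
```

```text
at [ 0.375  -0.2162  0.1813] [179.88   0.18  33.01] F [-5.9 -5.1  4.1] open 0.0151 t 20.95
tool dx,dy -0.0463 -0.0004 dz 0.0613 turn 0.01
```

View pics/wrist14.png

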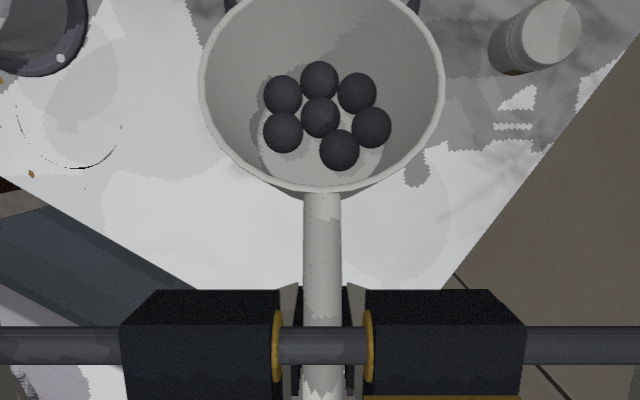

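```bash
python3 - <<'E'
from fit import *
f=manip.grab_frame("wrist"); s=manip.sense()
print(rimfit(f,[(322,195),(200,80),(445,80),(217,30),(428,30),(228,145),(417,145)],33,s["ee_pos"]))
E
```

```text
(np.float64(31.504150831833286), np.float64(0.1064449383345616), np.float64(-0.24398461228461463), np.float64(36.82525872760266))
```

```bash
python3 - <<'E'
from fit import *
f=manip.grab_frame("wrist"); s=manip.sense()
crop(f,190,0,460,210,2.9,"w14c"); crop(manip.grab_frame("scene"),300,150,420,280,5,"s14")
E
```

```text
(no output)
```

View pics/w14c.png

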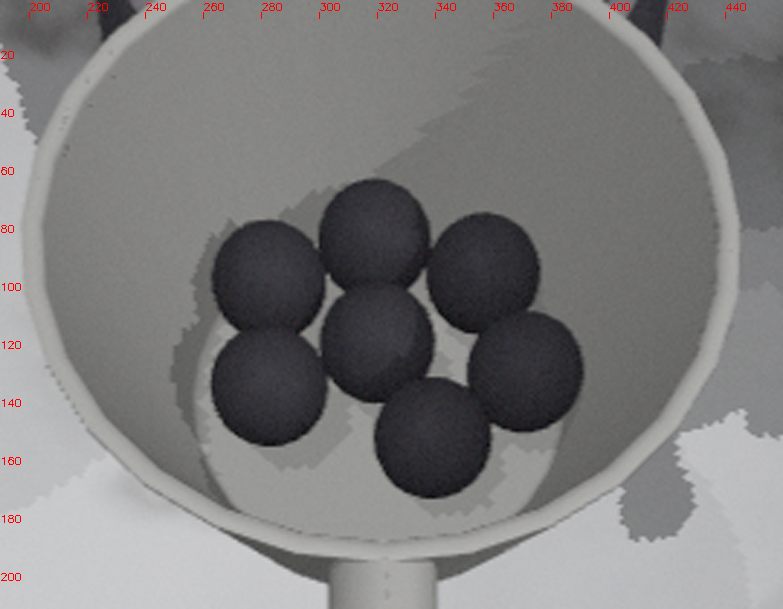

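View pics/s14.png

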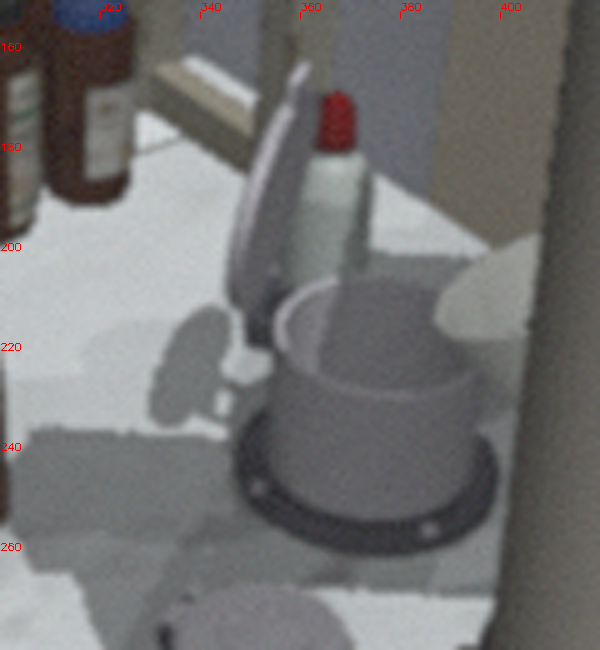

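```bash
python3 - <<'E'
from fit import *
f=manip.grab_frame("wrist"); s=manip.sense()
print(rimfit(f,[(198,80),(444.5,85),(321,192.5),(224,15.5),(431,38),(235,162),(414,155)],33,s["ee_pos"]))
E
```

```text
(np.float64(30.851149658031837), np.float64(0.10487896072400599), np.float64(1.8634874373223664), np.float64(10.687046454042573))
```

```bash
python3 - <<'E'
from arc import A
import numpy as np
G=lambda t,a,L=106: A(t,a)+L*np.array([-np.cos(np.radians(t)),np.sin(np.radians(t))])
act=np.array([-166.7,190.8]); m=G(31,-16); print("off",act-m)
ts=np.arange(31,107,4); aa=np.interp(ts,[31,50,75,110],[-16,-24,-32,-32])
for t,u,a,b in zip(ts,ts[1:],aa,aa[1:]): print(t,(G(t,a)+act-m).round(1),(G(u,b)-G(t,a)).round(1))
E
```

```text
off [ 3.17271856 -3.68112087]
31 [-166.7  190.8] [8.7 8.8]
35 [-158.   199.6] [9.4 8. ]
39 [-148.6  207.6] [10.   7.3]
43 [-138.6  214.9] [10.5  6.4]
47 [-128.1  221.3] [10.9  5.5]
51 [-117.1  226.8] [11.   4.6]
55 [-106.1  231.4] [11.3  3.7]
59 [-94.8 235.1] [11.6  2.8]
63 [-83.2 237.9] [11.8  1.9]
67 [-71.4 239.8] [11.9  1. ]
71 [-59.5 240.8] [11.9  0.1]
75 [-47.6 240.9] [10.6 -0.7]
79 [-36.9 240.2] [10.6 -1.5]
83 [-26.4 238.7] [10.4 -2.2]
87 [-16.  236.5] [10.2 -2.9]
91 [ -5.7 233.5] [10.  -3.6]
95 [  4.3 229.9] [ 9.7 -4.3]
99 [ 14.  225.6] [ 9.4 -5. ]
```

Emit:
{"name": "apply_moves", "arguments": {
  "targets": [
    [0.0055, 0, -0.0044, 0, 0],
    [0.005, 0, -0.0044, 0, 0],
    [0.005, 0, -0.004, 0, 0],
    [0.005, 0, -0.004, 0, 0],
    [0.0052, 0, -0.0037, 0, 0],
    [0.0052, 0, -0.0036, 0, 0]
  ]
}}

```text
clock: 21.95
ee_pos: [0.4014, -0.1991, 0.2056]
ee_rot: [179.8, 0.1, 33.0]
contact_force: [-6.0, -3.1, 5.1]
opening: 0.015
```

```bash
python3 - <<'E'
from h import *
delta(.336,-.241,33,.12)
f=manip.grab_frame("wrist"); im=f["img"][:,:,::-1]
cv2.imwrite(f"pics/wrist15.png",im[0:400])
E
```

```text
at [ 0.4014 -0.1991  0.2056] [1.7984e+02 1.2000e-01 3.3000e+01] F [-6.  -3.1  5.1] open 0.015 t 21.95
tool dx,dy -0.0776 -0.0005 dz 0.0856 turn 0.0
```

View pics/wrist15.png

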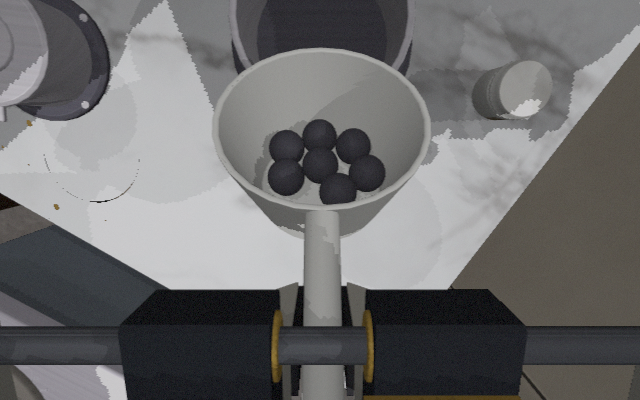

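```bash
python3 - <<'E'
from fit import *
f=manip.grab_frame("wrist"); s=manip.sense()
print(rimfit(f,[(213,130),(430,130),(322,48),(322,210),(245,70),(400,70),(250,190),(395,190)],33,s["ee_pos"]))
E
```

```text
(np.float64(44.848227678730396), np.float64(0.10117514346835745), np.float64(0.0865374493324147), np.float64(8.024582940637275))
```

Emit:
{"name": "apply_moves", "arguments": {
  "targets": [
    [0.0054, 0, -0.0034, 0, 0],
    [0.0054, 0, -0.0032, 0, 0],
    [0.0056, 0, -0.003, 0, 0],
    [0.0056, 0, -0.0026, 0, 0],
    [0.0058, 0, -0.0024, 0, 0],
    [0.0058, 0, -0.0022, 0, 0],
    [0.0058, 0, -0.002, 0, 0]
  ]
}}

```text
clock: 22.92
ee_pos: [0.4351, -0.1769, 0.2239]
ee_rot: [179.9, 0.0, 33.0]
contact_force: [-2.1, -2.2, 5.1]
opening: 0.0148
```

```bash
python3 - <<'E'
from h import *
delta(.336,-.241,33,.12)
f=manip.grab_frame("wrist"); im=f["img"][:,:,::-1]
cv2.imwrite(f"pics/wrist16.png",im[0:400])
crop(manip.grab_frame("scene"),300,110,420,260,4,"s16")
E
```

```text
at [ 0.4351 -0.1769  0.2239] [179.89   0.    32.99] F [-2.1 -2.2  5.1] open 0.0148 t 22.925
tool dx,dy -0.1181 -0.0002 dz 0.1039 turn -0.01
```

View pics/wrist16.png

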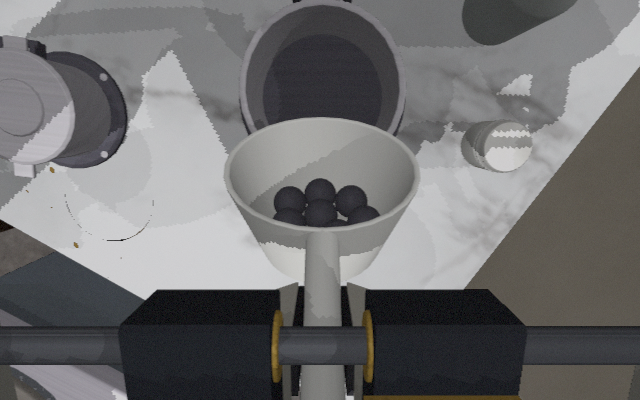

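View pics/s16.png

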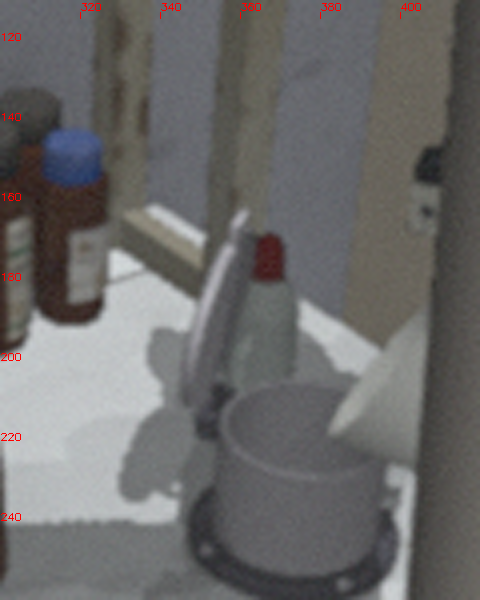

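```bash
python3 - <<'E'
from fit import *
f=manip.grab_frame("wrist"); s=manip.sense()
th,L,r,c=rimfit(f,[(225,172),(419,172),(322,118),(322,235),(255,130),(390,130)],33,s["ee_pos"])
print(th,L,r,c)
e=np.array([.8387,.5446]); G=np.array([(s["ee_pos"][:2]-[.5148,-.1253])@e*1e3, s["ee_pos"][2]*1e3+9.5]); t=np.radians(th)
A=G+L*1e3*np.array([np.cos(t),-np.sin(t)]); lip=A+np.array([55*np.cos(t)+8*np.sin(t),-55*np.sin(t)+8*np.cos(t)])
q=np.array([-56,92])-A; n=np.array([.9615*np.cos(t)-.2724*np.sin(t),-.9615*np.sin(t)-.2724*np.cos(t)]);w=np.array([.2724*np.cos(t)+.9615*np.sin(t),-.2724*np.sin(t)+.9615*np.cos(t)])
print("G",G,"A",A,"lip",lip,"q n,w",q@n,q@w)
E
```

```text
-3.5924624843186006 0.11307161835201178 0.49414237352818363 4735.024268152602
G [-94.79564447 233.40411569] A [ 18.05378591 240.48909557] lip [ 72.44443603 251.91963274] q n,w -40.903829729981446 -160.69728779557045
```

Bad starting guess for the fit. I'll refit from a better one.

```bash
sed -i 's/def rimfit(f,pts,psi,tcp,hoff=.0095):/def rimfit(f,pts,psi,tcp,hoff=.0095,t0=.2):/; s/\[.2,.108,0\]/[t0,.105,0]/' fit.py; cat > st.py <<'E'
from fit import *
def report(f,s,pts,t0):
    th,L,r,c=rimfit(f,pts,33,s["ee_pos"],t0=t0); print(th,L,r,c)
    e=np.array([.8387,.5446]); G=np.array([(s["ee_pos"][:2]-[.5148,-.1253])@e*1e3, s["ee_pos"][2]*1e3+9.5]); t=np.radians(th)
    A=G+L*1e3*np.array([np.cos(t),-np.sin(t)]); lip=A+np.array([55*np.cos(t)+8*np.sin(t),-55*np.sin(t)+8*np.cos(t)])
    q=np.array([-56,92])-A; n=np.array([.9615*np.cos(t)-.2724*np.sin(t),-.9615*np.sin(t)-.2724*np.cos(t)]);w=np.array([.2724*np.cos(t)+.9615*np.sin(t),-.2724*np.sin(t)+.9615*np.cos(t)])
    print("G",G.round(1),"A",A.round(1),"lip",lip.round(1),"q n,w",q@n,q@w)
E
python3 - <<'E'
from st import *
f=manip.grab_frame("wrist"); s=manip.sense()
report(f,s,[(225,172),(419,172),(322,118),(322,235),(255,130),(390,130)],.95)
E
```

```text
61.35185010256022 0.09580817806154031 0.8903655948258218 26.65725965859225
G [-94.9 233.4] A [-49.  149.3] lip [-15.6 104.9] q n,w 54.26827735474007 -19.55420352276459
```

Emit:
{"name": "apply_moves", "arguments": {
  "targets": [
    [0.0058, 0, -0.0014, 0, 0],
    [0.0058, 0, -0.0014, 0, 0],
    [0.0059, 0, -0.001, 0, 0],
    [0.0059, 0, -0.0009, 0, 0],
    [0.006, 0, -0.0005, 0, 0],
    [0.006, 0, -0.0005, 0, 0]
  ]
}}

```text
clock: 23.88
ee_pos: [0.4652, -0.1575, 0.2301]
ee_rot: [179.9, -0.1, 33.0]
contact_force: [-2.5, -0.8, 7.2]
opening: 0.0151
```

```bash
python3 - <<'E'
from h import *
delta(.336,-.241,33,.12)
f=manip.grab_frame("wrist"); im=f["img"][:,:,::-1]
cv2.imwrite(f"pics/wrist17.png",im[0:400])
E
```

```text
at [ 0.4652 -0.1575  0.2301] [ 1.7986e+02 -6.0000e-02  3.2980e+01] F [-2.5 -0.8  7.2] open 0.0151 t 23.875
tool dx,dy -0.1538 -0.0003 dz 0.1101 turn -0.02
```

View pics/wrist17.png

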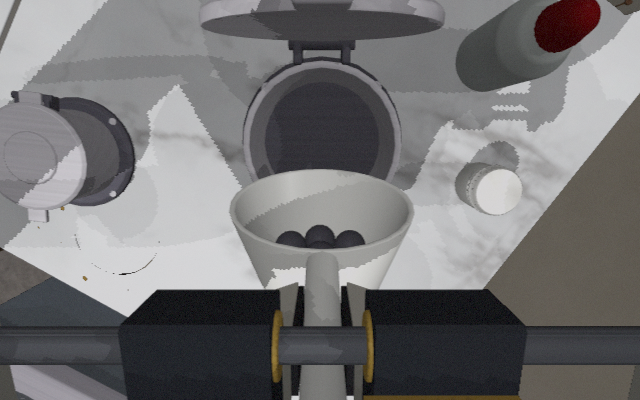

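Emit:
{"name": "apply_moves", "arguments": {
  "targets": [
    [0.006, 0, -0.0005, 0, 0],
    [0.006, 0, -0.0003, 0, 0],
    [0.006, 0, 0, 0, 0],
    [0.006, 0, 0, 0, 0]
  ]
}}

```text
clock: 24.42
ee_pos: [0.4851, -0.1442, 0.2302]
ee_rot: [179.9, -0.0, 33.0]
contact_force: [-0.8, -1.3, 4.9]
opening: 0.015
```

```bash
python3 - <<'E'
from h import *
delta(.336,-.241,33,.12)
f=manip.grab_frame("wrist"); im=f["img"][:,:,::-1]
cv2.imwrite(f"pics/wrist18.png",im[0:400])
crop(manip.grab_frame("scene"),300,110,420,260,4,"s18")
crop(manip.grab_frame("top"),330,150,480,330,4,"t18")
E
```

```text
at [ 0.4851 -0.1442  0.2302] [ 1.7992e+02 -3.0000e-02  3.2990e+01] F [-0.8 -1.3  4.9] open 0.015 t 24.425
tool dx,dy -0.1777 0.0 dz 0.1102 turn -0.01
```

View pics/wrist18.png

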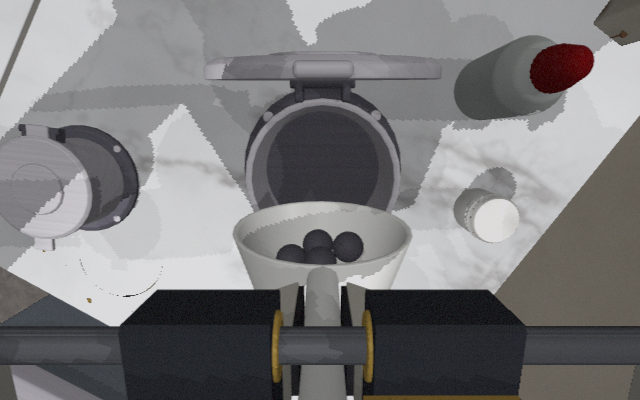

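View pics/s18.png

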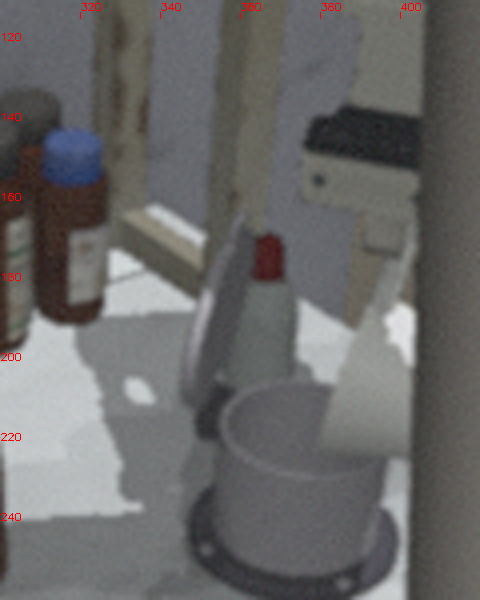

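View pics/t18.png

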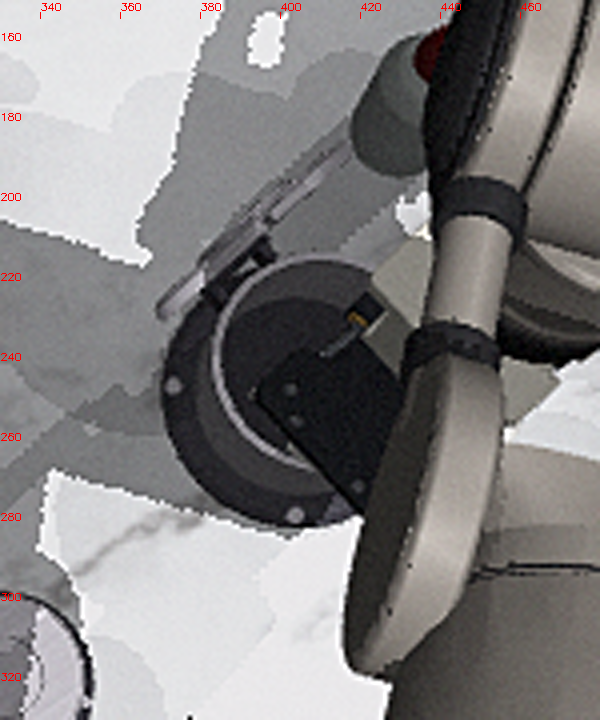

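Emit:
{"name": "apply_moves", "arguments": {
  "targets": [
    [0.0055, 0, 0.0003, 0, 0],
    [0.0055, 0, 0.0005, 0, 0],
    [0.0055, 0, 0.0007, 0, 0],
    [0, 0, 0, 0, 0]
  ]
}}

```text
clock: 25.08
ee_pos: [0.4991, -0.135, 0.2283]
ee_rot: [180.0, -0.1, 33.0]
contact_force: [-1.0, -0.4, 5.1]
opening: 0.0132
```

```bash
python3 - <<'E'
from h import *
delta(.336,-.241,33,.12)
f=manip.grab_frame("wrist"); im=f["img"][:,:,::-1]
cv2.imwrite(f"pics/wrist19.png",im[0:400])
crop(manip.grab_frame("scene"),300,110,420,260,4,"s19")
E
```

```text
at [ 0.4991 -0.135   0.2283] [ 1.7995e+02 -7.0000e-02  3.3000e+01] F [-1.  -0.4  5.1] open 0.0132 t 25.075
tool dx,dy -0.1945 0.0001 dz 0.1083 turn -0.0
```

View pics/wrist19.png

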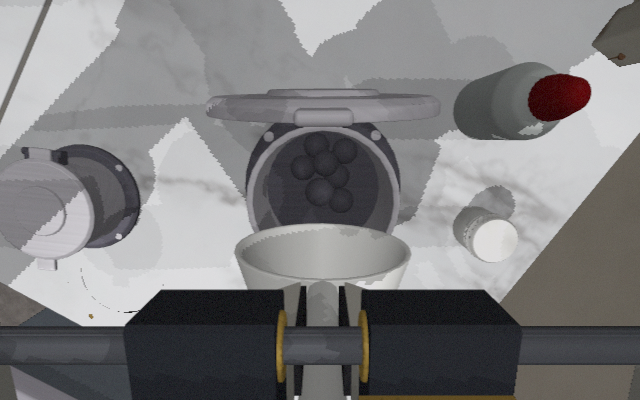

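View pics/s19.png

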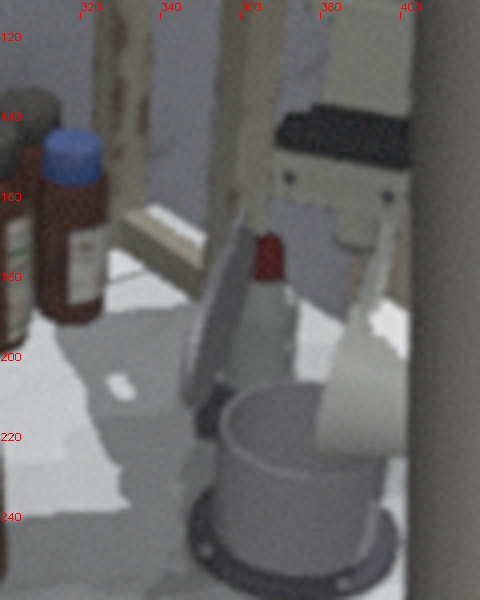

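```bash
python3 - <<'E'
from h import *
f=manip.grab_frame("wrist"); crop(f,220,110,430,410,2,"w19a");crop(f,250,120,400,240,5,"w19b")
print(manip.sense()["opening"])
E
```

```text
0.013188098743359074
```

View pics/w19b.png

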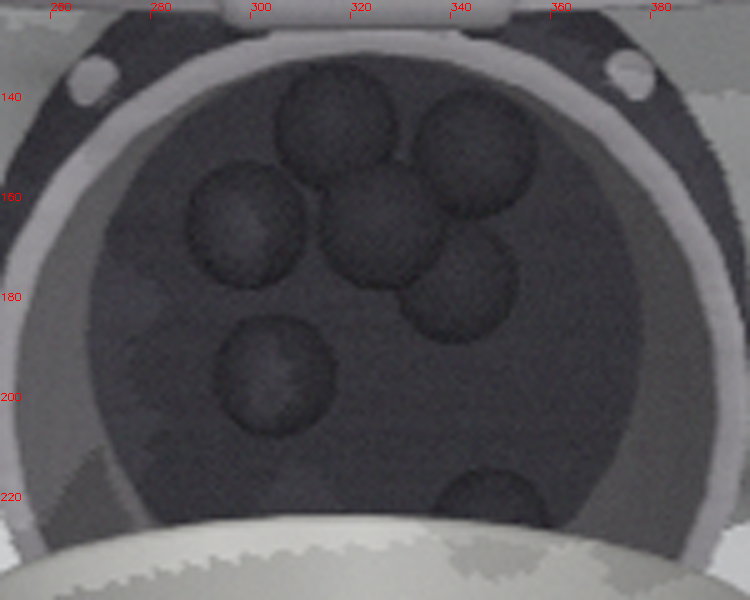

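View pics/w19a.png

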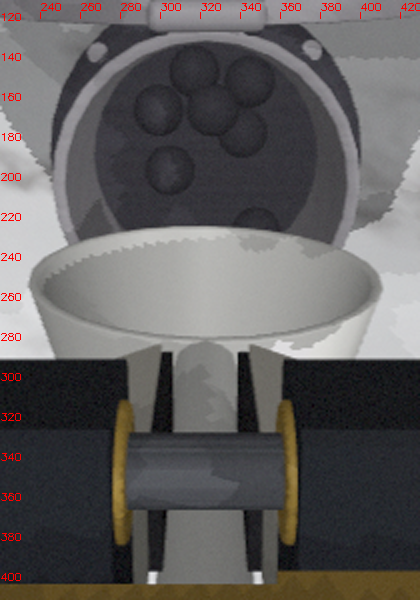

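All seven balls are in the jar: six in a clear group and one at (347,222) in the crop. Next I lift the empty casserole clear and back off.

Emit:
{"name": "apply_moves", "arguments": {
  "targets": [
    [0, 0, -0.004, 0, 0],
    [0, 0, -0.01, 0, 0],
    [0, 0, -0.015, 0, 0],
    [-0.005, 0, -0.015, 0, 0],
    [-0.015, 0, -0.012, 0, 0],
    [-0.025, 0, -0.006, 0, 0],
    [-0.025, 0, 0, 0, 0],
    [-0.02, 0, 0, 0, 0],
    [0, 0, 0, 0, 0]
  ]
}}

```text
clock: 26.35
ee_pos: [0.4216, -0.1851, 0.2907]
ee_rot: [180.0, -0.0, 32.8]
contact_force: [0.6, -0.6, -1.6]
opening: 0.0127
```

```bash
python3 - <<'E'
from h import *
delta(.4447,.1248,33,.2)
f=manip.grab_frame("wrist"); im=f["img"][:,:,::-1]
cv2.imwrite(f"pics/wrist20.png",im[0:400])
crop(manip.grab_frame("scene"),260,60,440,260,3.5,"s20")
E
```

```text
at [ 0.4216 -0.1851  0.2907] [ 1.7995e+02 -1.0000e-02  3.2840e+01] F [ 0.6 -0.6 -1.6] open 0.0127 t 26.35
tool dx,dy 0.1874 -0.2479 dz 0.0907 turn -0.16
```

View pics/wrist20.png

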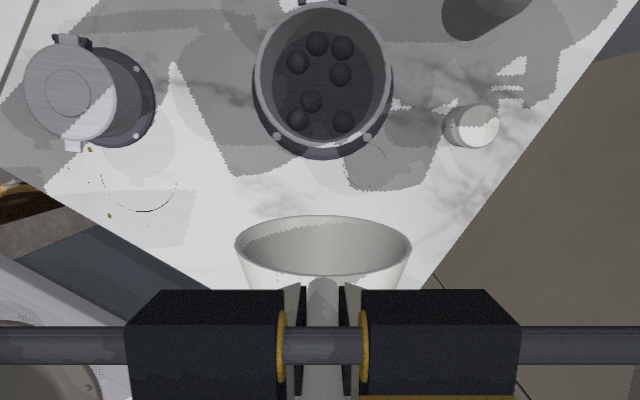

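View pics/s20.png

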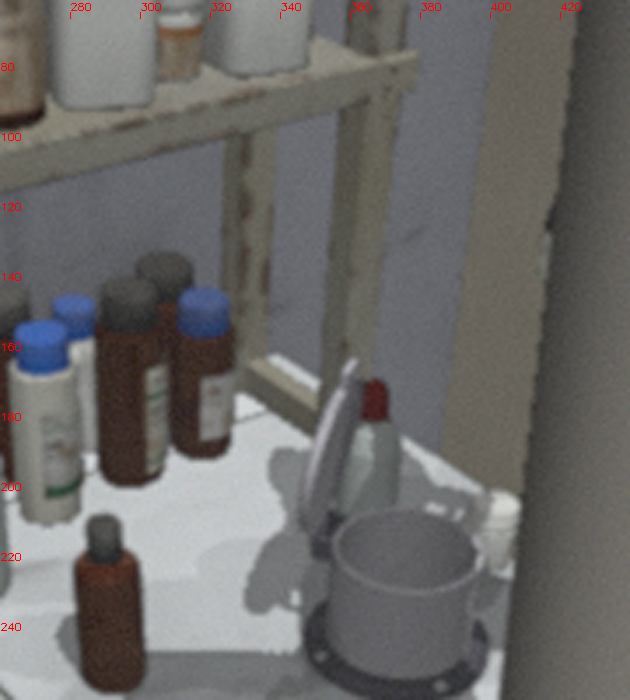

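The lift is clear and all seven balls can be counted in the jar. I now carry the casserole to the open bench on the left, where it will be set upright.

Emit:
{"name": "apply_moves", "arguments": {
  "targets": [
    [0.005, -0.012, 0, 0, 0],
    [0.01, -0.024, 0, 0, 0],
    [0.01, -0.026, 0, 0, 0],
    [0.01, -0.026, 0, 0, 0],
    [0.01, -0.026, 0, 0, 0],
    [0.01, -0.026, 0, 0, 0],
    [0.015, -0.028, 0, 0, 0],
    [0.025, -0.02, 0, 0, 0],
    [0.025, -0.02, 0, 0, 0],
    [0.025, -0.02, 0, 0, 0],
    [0.025, -0.02, 0, 0, 0],
    [0.025, -0.02, 0, 0, 0],
    [0.025, -0.0194, 0, 0, 0],
    [0.03, 0, 0, 0, 0],
    [0.03, 0, 0, 0, 0],
    [0.03, 0, 0, 0, 0],
    [0.0185, 0, 0, 0, 0],
    [0, 0, 0.02, 0, 0],
    [0, 0, 0.03, 0, 0],
    [0, 0, 0.03, 0, 0]
  ]
}}

```text
clock: 28.95
ee_pos: [0.5414, 0.2369, 0.2091]
ee_rot: [-180.0, -0.0, 33.1]
contact_force: [0.3, -1.0, -0.8]
opening: 0.0007
```

```bash
python3 - <<'E'
from h import *
delta(.541,.235,33,.2)
f=manip.grab_frame("wrist"); im=f["img"][:,:,::-1]
cv2.imwrite(f"pics/wrist21.png",im[0:400])
crop(manip.grab_frame("scene"),160,130,360,320,4,"s21")
E
```

```text
at [0.5414 0.2369 0.2091] [-1.7999e+02 -1.0000e-02  3.3050e+01] F [ 0.3 -1.  -0.8] open 0.0007 t 28.95
tool dx,dy -0.0014 0.0014 dz 0.0091 turn 0.05
```

View pics/wrist21.png

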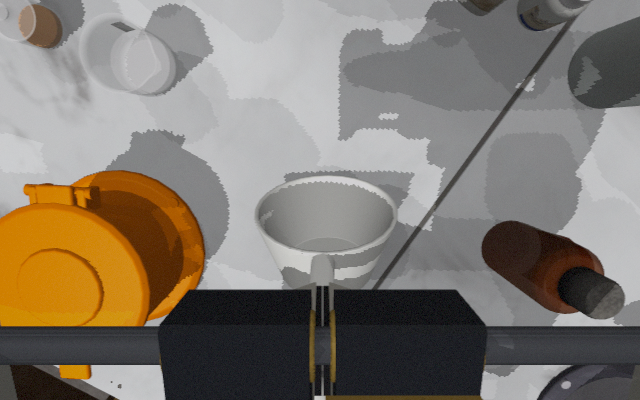

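View pics/s21.png

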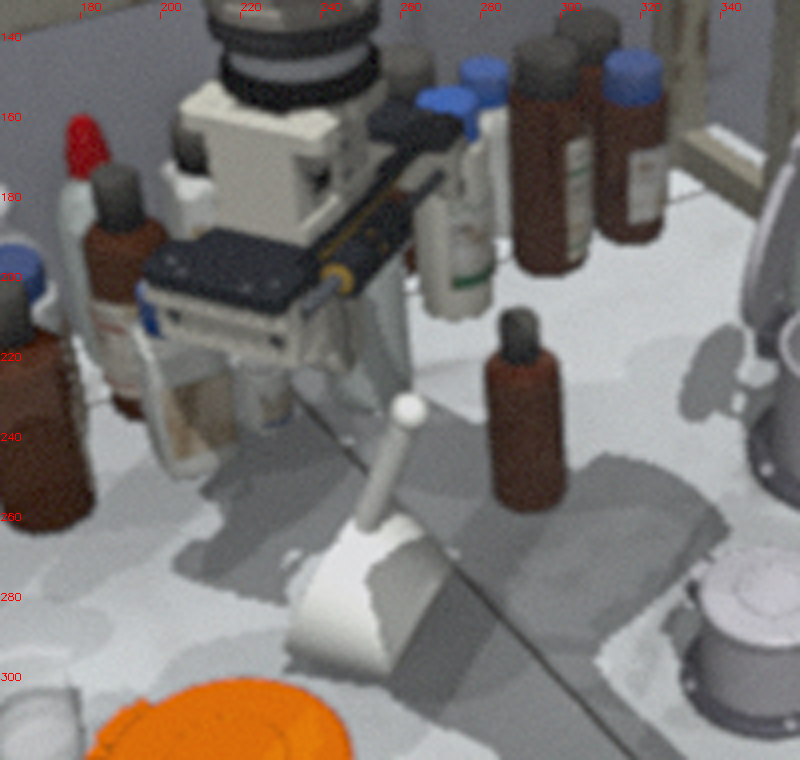

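The casserole slipped out of the jaws and dropped about 10 cm. I raise the gripper, let it settle and look again.

Emit:
{"name": "apply_moves", "arguments": {
  "targets": [
    [0, 0, -0.03, 0, 0],
    [0, 0, -0.03, 0, 0],
    [0, 0, 0, 0, 0],
    [0, 0, 0, 0, 0]
  ]
}}

```text
clock: 29.55
ee_pos: [0.5416, 0.236, 0.27]
ee_rot: [180.0, -0.0, 33.0]
contact_force: [-0.8, 0.4, -0.7]
opening: 0.0001
```

```bash
python3 - <<'E'
from h import *
delta(.541,.235,33,.2)
f=manip.grab_frame("wrist"); im=f["img"][:,:,::-1]
cv2.imwrite(f"pics/wrist22.png",im[0:400])
crop(manip.grab_frame("scene"),160,130,360,320,4,"s22")
crop(manip.grab_frame("top"),120,130,360,350,3.3,"t22")
E
```

```text
at [0.5416 0.236  0.27  ] [180.  -0.  33.] F [-0.8  0.4 -0.7] open 0.0001 t 29.55
tool dx,dy -0.0011 0.0005 dz 0.07 turn 0.0
```

View pics/wrist22.png

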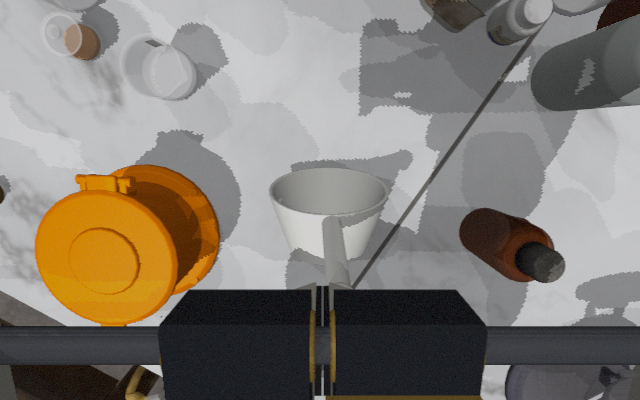

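View pics/s22.png

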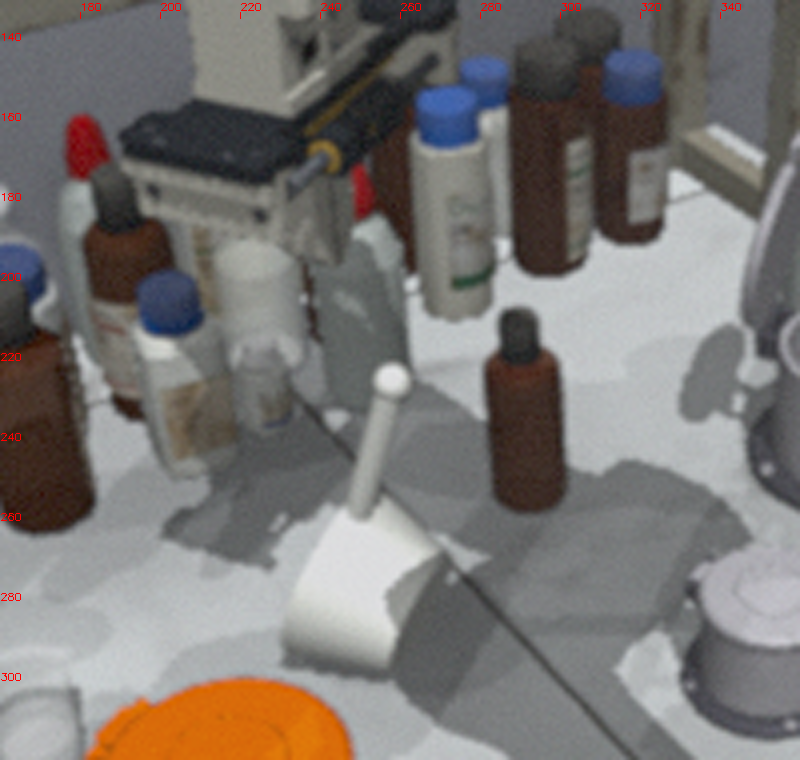

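View pics/t22.png

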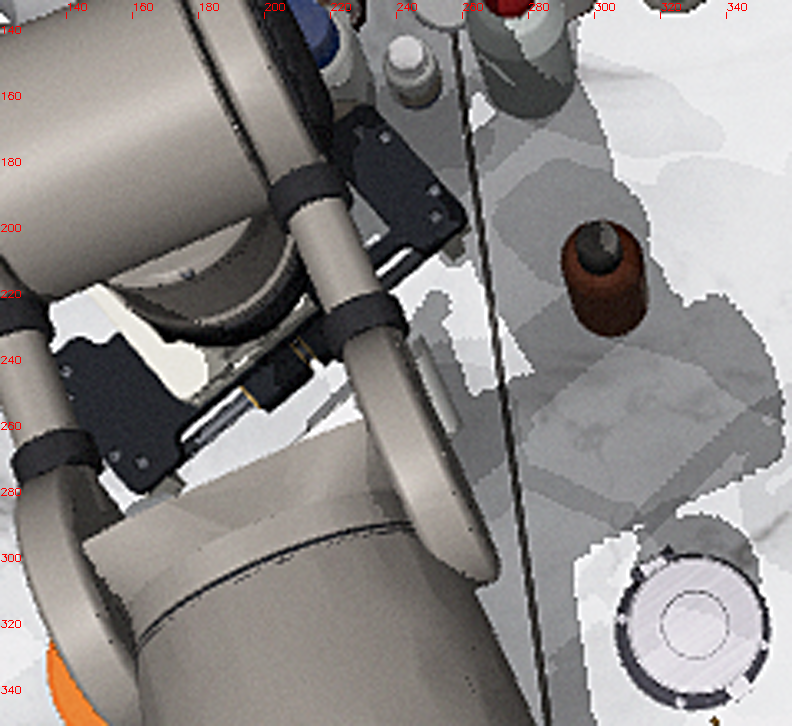

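It landed on its side wall with the handle up, on clear bench, and has touched nothing else. I move back to see it properly.

Emit:
{"name": "apply_moves", "arguments": {
  "targets": [
    [-0.02, 0, -0.02, 0, 0.0],
    [-0.04, 0, -0.02, 0, 0.0],
    [-0.04, 0, 0, 0, 0.03],
    [-0.03, 0, 0, 0, 0.0918],
    [0, 0, 0, 0, 0.0918]
  ]
}}

```text
clock: 30.32
ee_pos: [0.4317, 0.1642, 0.31]
ee_rot: [-180.0, 0.0, 32.9]
contact_force: [0.2, -0.3, -0.3]
opening: 0.0257
```

```bash
python3 - <<'E'
from h import *
s=manip.sense();print(s["joint_pos"].round(1),s["ee_pos"],s["ee_rot"])
f=manip.grab_frame("wrist"); im=f["img"][:,:,::-1]
cv2.imwrite(f"pics/wrist23.png",im)
crop(manip.grab_frame("scene"),200,180,320,320,5,"s23")
crop(manip.grab_frame("top"),150,150,330,330,4,"t23")
E
```

```text
[11.3  9.7 87.6 -0.  82.8 68.4] [0.43167196 0.16415258 0.31000987] [-1.79998414e+02  2.35828869e-02  3.29215463e+01]
```

View pics/wrist23.png

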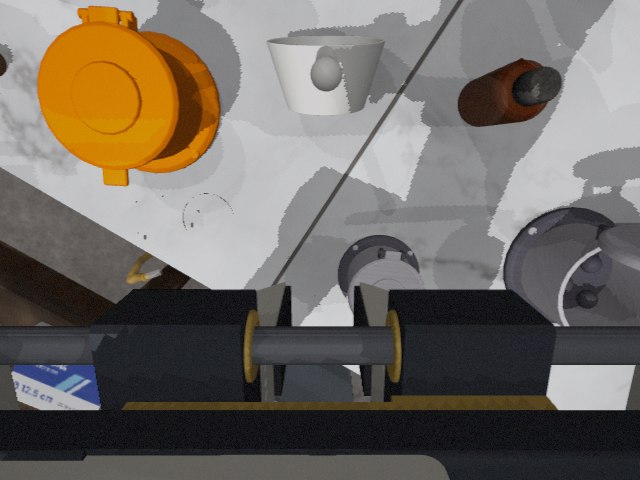

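View pics/s23.png

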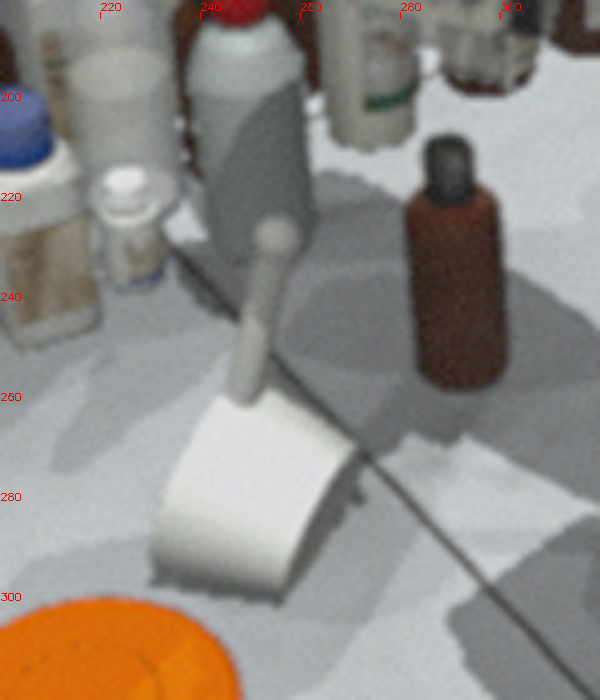

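View pics/t23.png

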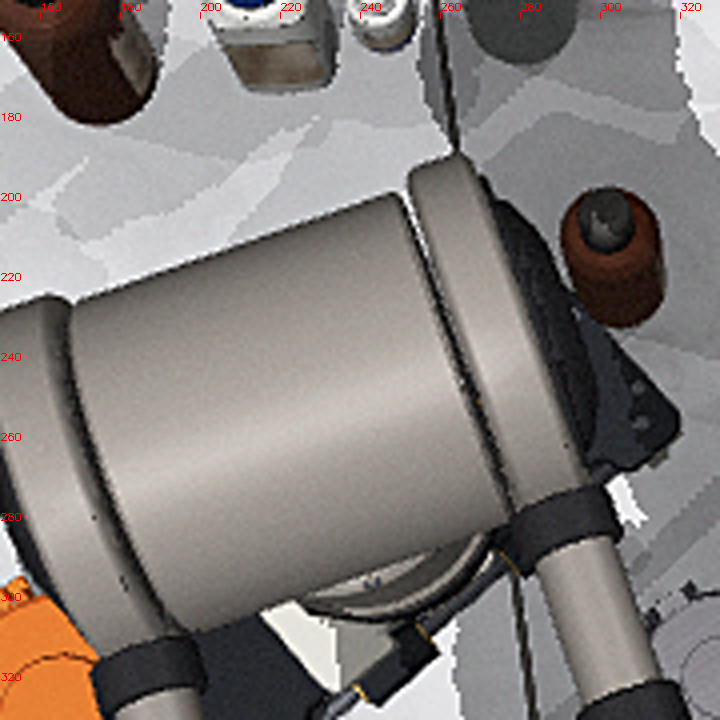

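```bash
python3 - <<'E'
from h import *
w=manip.grab_frame("wrist");g=manip.grab_frame("scene")
P=[f["mtx"]@np.c_[f["R"],f["t"]] for f in (w,g)]
X=cv2.triangulatePoints(P[0],P[1],np.array([[326.],[73.]]),np.array([[255.5],[227.5]])); B=(X[:3]/X[3]).ravel(); print("ball",B.round(4),[proj(f,B).round(1) for f in (w,g)])
e=np.array([np.cos(np.radians(32.9)),np.sin(np.radians(32.9)),0]);z=np.array([0,0,1.])
t=np.radians(74.2)
X1=e*np.cos(t)-z*np.sin(t); U=z*np.cos(t)+e*np.sin(t)
for l in (.15,.155):
    A=B+l*X1; print(l,"A",A.round(4))
    rim=A+U*.008; ft=A-U*.052; p=np.array([e[1],-e[0],0])
    print("rim",[proj(w,rim+.055*p*k).round(0) for k in (-1,1)],"foot",[proj(w,ft+.038*p*k).round(0) for k in(-1,1)], "K",(ft+.038*X1).round(4),"lip",(rim+.055*X1).round(4))
print(delta(B[0],B[1]))
E
```

```text
ball [0.5224 0.2189 0.1906] [array([327.9,  76.6]), array([254.4, 227.4])]
0.15 A [0.5567 0.2411 0.0462]
rim [array([267.,  40.]), array([385.,  40.])] foot [array([288., 106.]), array([364., 106.])] K [ 0.5234  0.2195 -0.0045] lip [ 0.5758  0.2534 -0.0045]
0.155 A [0.5579 0.2418 0.0414]
rim [array([268.,  40.]), array([384.,  40.])] foot [array([289., 105.]), array([363., 105.])] K [ 0.5245  0.2203 -0.0093] lip [ 0.5769  0.2542 -0.0093]
at [0.4336 0.1652 0.3094] [-1.7999e+02  4.0000e-02  3.2990e+01] F [-0.5 -0.1  0. ] open 0.0458 t 30.575
tool dx,dy 0.1038 0.0033 dz None turn None
None
```

The casserole rests on its wall and its pose fits the model closely: handle ball at about (0.522,0.219,0.195), axis along the 33° line. I turn the gripper 90° so one finger goes in front of the handle and one behind. The front finger can push it over and the rear one can ease it down.

Emit:
{"name": "apply_moves", "arguments": {
  "targets": [
    [0, 0, 0, -10, 0.05],
    [0, 0, 0, -10, 0.05],
    [0, 0, 0, -10, 0.05],
    [0, 0, 0, -10, 0.05],
    [0, 0, 0, -10, 0.05],
    [0, 0, 0, -10, 0.05],
    [0, 0, 0, -10, 0.05],
    [0, 0, 0, -10, 0.05],
    [-0.0033, 0.02, 0, -10, 0.05],
    [0, 0.03, 0, 0, 0.05],
    [0, 0.035, 0, 0, 0.05],
    [0, 0.025, 0, 0, 0.05],
    [0, 0, 0.04, 0, 0.05],
    [0, 0, 0.04, 0, 0.05],
    [0, 0, 0, 0, 0.05]
  ]
}}

```text
clock: 32.45
ee_pos: [0.5268, 0.2184, 0.2265]
ee_rot: [-179.6, -0.1, 123.0]
contact_force: [0.3, -0.6, 0.9]
opening: 0.0503
```

```bash
python3 - <<'E'
from h import *
delta(.5277,.2224,123,.15)
f=manip.grab_frame("wrist"); im=f["img"][:,:,::-1]
cv2.imwrite(f"pics/wrist24.png",im)
crop(manip.grab_frame("scene"),180,130,320,310,4,"s24")
E
```

```text
at [0.5268 0.2184 0.2265] [-1.7958e+02 -1.3000e-01  1.2299e+02] F [ 0.3 -0.6  0.9] open 0.0503 t 32.45
tool dx,dy 0.0029 0.0029 dz 0.0765 turn -0.01
```

View pics/wrist24.png

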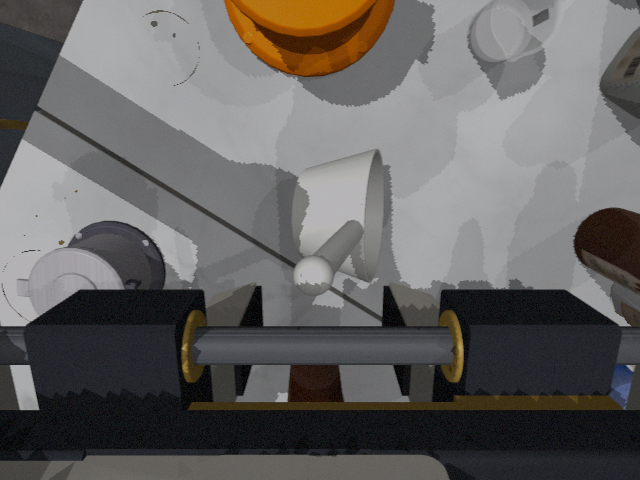

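View pics/s24.png

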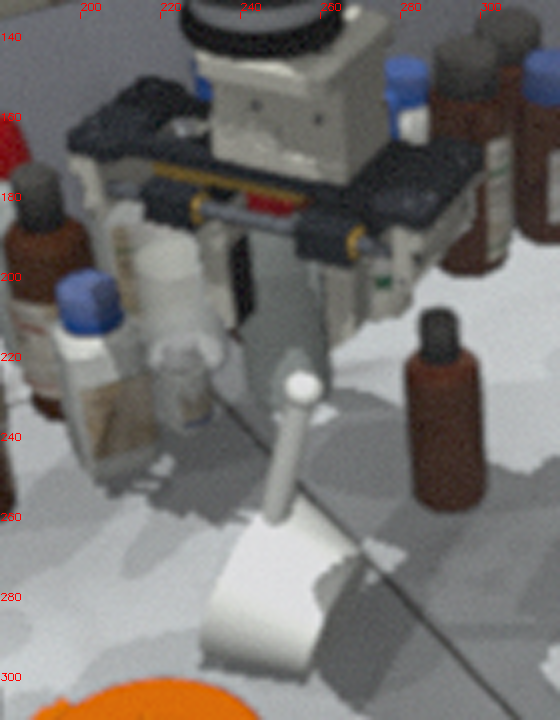

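```bash
python3 - <<'E'
from h import *
f=manip.grab_frame("wrist");g=manip.grab_frame("scene");s=manip.sense()
t=s["ee_pos"]; print("axis pt z.195",proj(f,[t[0],t[1],.195]))
P=[f["mtx"]@np.c_[f["R"],f["t"]] for f in (f,g)]
for a,b in (((314,273),(254.7,226.3)),((360,232),(249.5,257.5))):
    X=cv2.triangulatePoints(P[0],P[1],np.array(a,float).reshape(2,1),np.array(b,float).reshape(2,1)); B=(X[:3]/X[3]).ravel()
    d=B[:2]-t[:2]; c=np.radians(123)
    print(B.round(4),"rel tool x,y",d@[np.cos(c),np.sin(c)],d@[np.sin(c),-np.cos(c)], proj(f,B),proj(g,B))
E
```

```text
axis pt z.195 [322.38804269 278.18452749]
[0.5248 0.2173 0.1912] rel tool x,y 0.0010341720090438788 -0.00464513207151866 [313.25426513 273.70297848] [254.50225591 226.38216237]
[0.5525 0.2279 0.09  ] rel tool x,y -0.005115446991545761 0.02434142739096814 [354.47547659 235.93117822] [247.60300179 257.85806409]
```

Emit:
{"name": "apply_moves", "arguments": {
  "targets": [
    [0.001, 0.001, 0.03, 0, 0.05],
    [0, 0, 0.03, 0, 0.05],
    [0, 0, 0.0165, 0, 0.05],
    [0, -0.01, 0, 0, 0.05],
    [0, -0.01, 0, 0, 0.05],
    [0, -0.01, 0, 0, 0.05],
    [0, -0.01, 0, 0, 0.05],
    [0, -0.007, 0, 0, 0.05],
    [0, 0, 0, 0, 0.05]
  ]
}}

```text
clock: 33.78
ee_pos: [0.4887, 0.1941, 0.1536]
ee_rot: [180.0, 0.0, 123.0]
contact_force: [-0.3, -0.8, 0.9]
opening: 0.0501
```

```bash
python3 - <<'E'
from h import *
delta(.5277,.2224,123,.15)
f=manip.grab_frame("wrist"); im=f["img"][:,:,::-1]
cv2.imwrite(f"pics/wrist25.png",im)
crop(manip.grab_frame("scene"),180,130,320,310,4,"s25")
E
```

```text
at [0.4887 0.1941 0.1536] [1.8000e+02 1.0000e-02 1.2296e+02] F [-0.3 -0.8  0.9] open 0.0501 t 33.775
tool dx,dy 0.0025 0.0481 dz 0.0036 turn -0.04
```

View pics/wrist25.png

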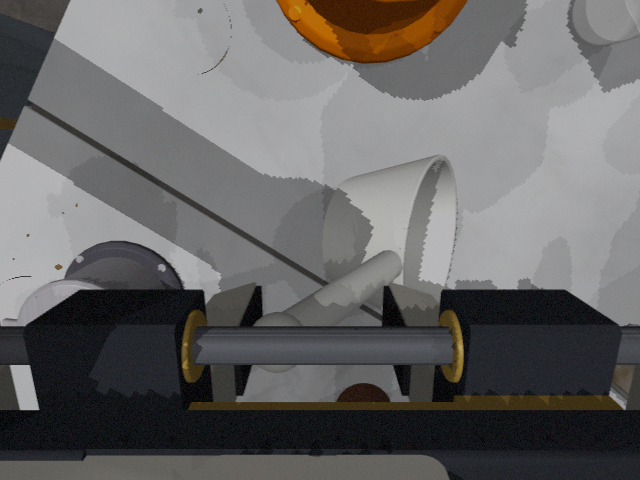

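View pics/s25.png

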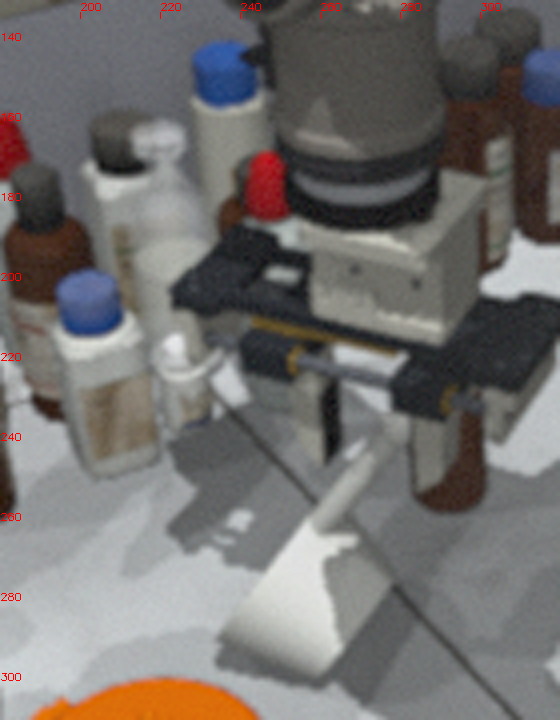

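It has tipped over the balance point and the handle leans on the rear finger. I lower it along the arc.

Emit:
{"name": "apply_moves", "arguments": {
  "targets": [
    [0, -0.008, 0.0015, 0, 0.05],
    [0, -0.008, 0.001, 0, 0.05],
    [0, -0.007, 0.001, 0, 0.05],
    [0, -0.01, 0.001, 0, 0.05],
    [0, -0.01, 0.002, 0, 0.05],
    [0, -0.01, 0.002, 0, 0.05],
    [0, -0.009, 0.005, 0, 0.05],
    [0, -0.009, 0.006, 0, 0.05],
    [0, -0.008, 0.006, 0, 0.05]
  ]
}}

```text
clock: 35.0
ee_pos: [0.4222, 0.151, 0.1274]
ee_rot: [-180.0, -0.0, 123.0]
contact_force: [0.1, 0.3, 1.1]
opening: 0.05
```

```bash
python3 - <<'E'
from h import *
delta(.5277,.2224,123,.15)
f=manip.grab_frame("wrist"); im=f["img"][:,:,::-1]
cv2.imwrite(f"pics/wrist26.png",im)
crop(manip.grab_frame("scene"),180,130,320,310,4,"s26")
E
```

```text
at [0.4222 0.151  0.1274] [-179.98   -0.    122.97] F [0.1 0.3 1.1] open 0.05 t 35.0
tool dx,dy 0.0025 0.1274 dz -0.0226 turn -0.03
```

View pics/wrist26.png

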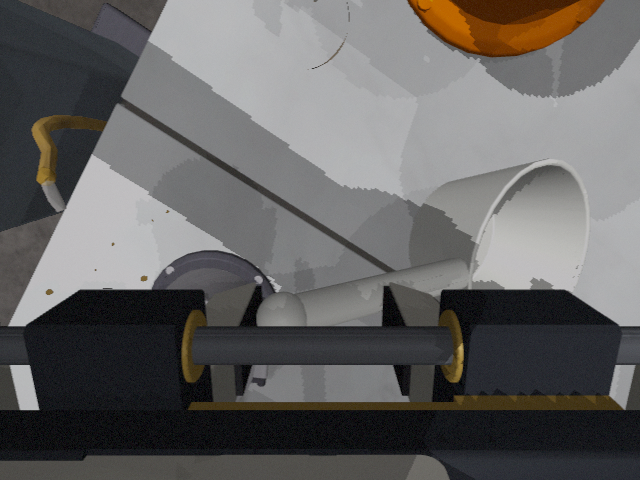

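View pics/s26.png

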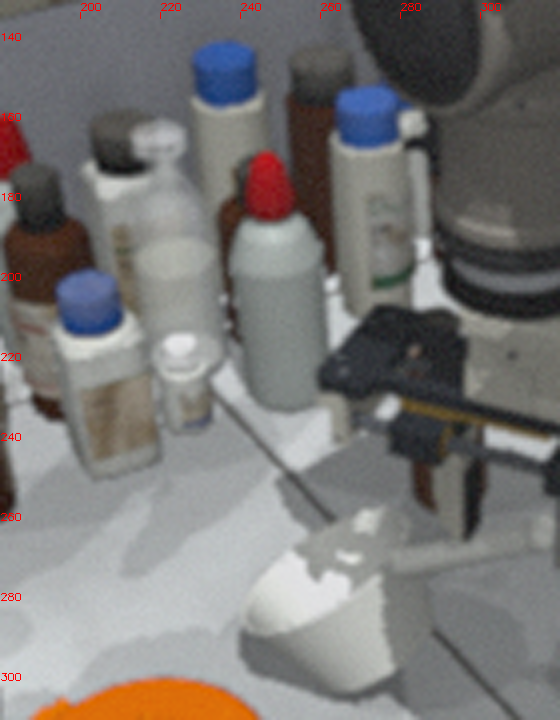

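Emit:
{"name": "apply_moves", "arguments": {
  "targets": [
    [0, -0.0075, 0.006, 0, 0.05],
    [0, -0.0075, 0.0065, 0, 0.05],
    [0, -0.007, 0.0065, 0, 0.05],
    [0, -0.006, 0.0075, 0, 0.05],
    [0, -0.006, 0.008, 0, 0.05],
    [0, -0.005, 0.008, 0, 0.05],
    [0, 0, 0, 0, 0.05]
  ]
}}

```text
clock: 35.98
ee_pos: [0.3892, 0.1295, 0.0856]
ee_rot: [-180.0, 0.0, 122.9]
contact_force: [-4.3, -4.5, 12.8]
opening: 0.0508
```

```bash
python3 - <<'E'
from h import *
delta(.5277,.2224,123,.15)
f=manip.grab_frame("wrist"); im=f["img"][:,:,::-1]
cv2.imwrite(f"pics/wrist27.png",im)
crop(manip.grab_frame("scene"),200,180,340,320,5,"s27")
E
```

```text
at [0.3892 0.1295 0.0856] [-1.7997e+02  2.0000e-02  1.2295e+02] F [-4.3 -4.5 12.8] open 0.0508 t 35.975
tool dx,dy 0.0027 0.1667 dz -0.0644 turn -0.05
```

View pics/wrist27.png

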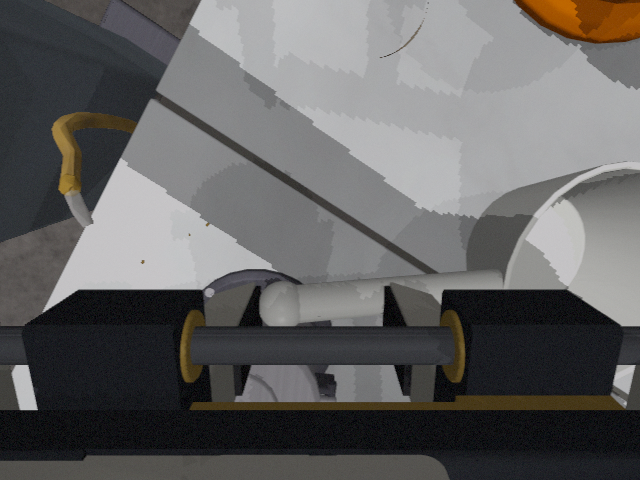

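View pics/s27.png

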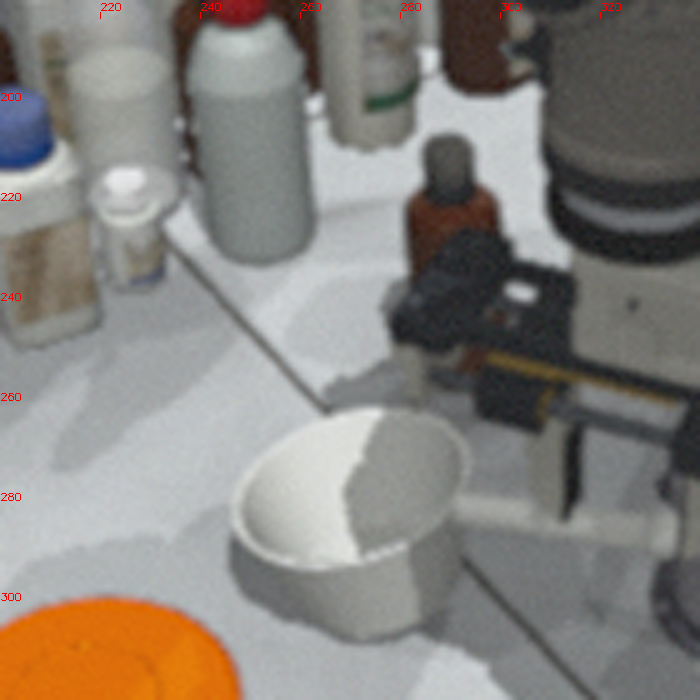

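Emit:
{"name": "apply_moves", "arguments": {
  "targets": [
    [0, 0, -0.003, 0, 0.055],
    [0, 0.004, 0, 0, 0.07],
    [0, 0, 0, 0, 0.07],
    [0, 0, -0.004, 0, 0.07],
    [0, 0, -0.01, 0, 0.07],
    [0, 0, -0.03, 0, 0.07],
    [0, 0, -0.04, 0, 0.07]
  ]
}}

```text
clock: 36.95
ee_pos: [0.3928, 0.1322, 0.1734]
ee_rot: [-179.9, -0.0, 123.0]
contact_force: [-0.4, -0.4, 0.2]
opening: 0.0698
```

```bash
python3 - <<'E'
from h import *
delta(.5277,.2224,123,.15)
f=manip.grab_frame("wrist"); im=f["img"][:,:,::-1]
cv2.imwrite(f"pics/wrist28.png",im)
crop(manip.grab_frame("scene"),200,180,340,320,5,"s28")
E
```

```text
at [0.3928 0.1322 0.1734] [-1.7991e+02 -3.0000e-02  1.2297e+02] F [-0.4 -0.4  0.2] open 0.0698 t 36.95
tool dx,dy 0.0023 0.1622 dz 0.0234 turn -0.03
```

View pics/s28.png

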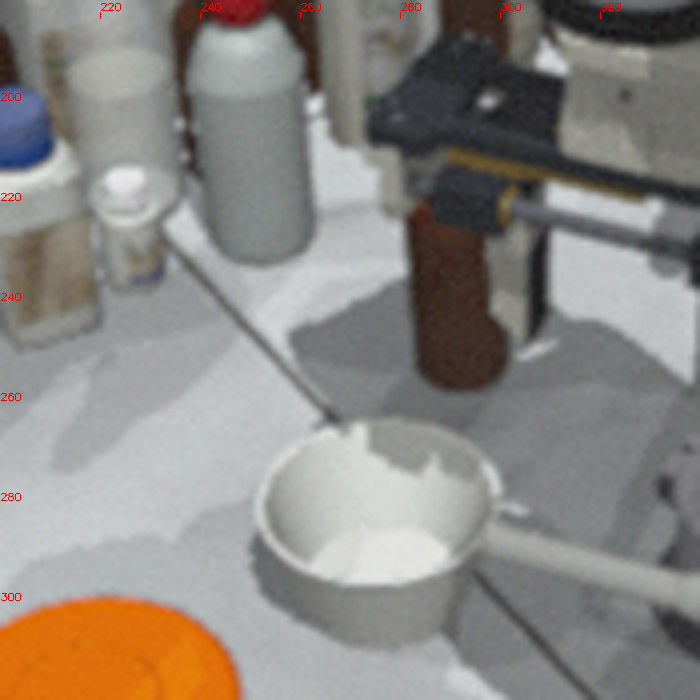

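View pics/wrist28.png

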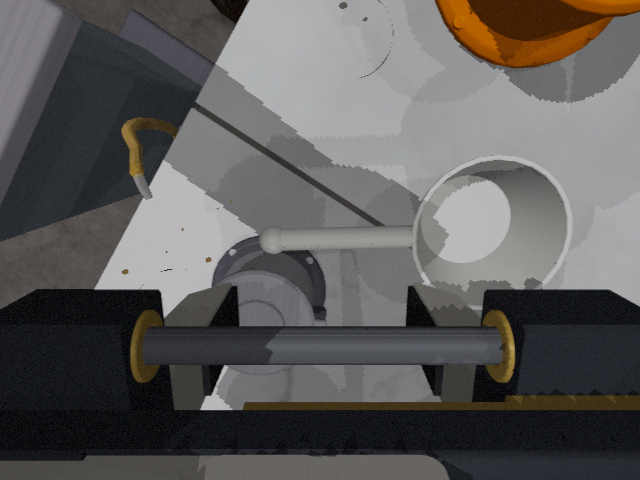

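```bash
python3 - <<'E'
from h import *
f=manip.grab_frame("top");g=manip.grab_frame("scene")
P=[x["mtx"]@np.c_[x["R"],x["t"]] for x in (f,g)]
for n,a,b in (("shelf corner",(517,60),(378,82)),("washcap",(441,162),(367,172))):
    X=cv2.triangulatePoints(P[0],P[1],np.array(a,float).reshape(2,1),np.array(b,float).reshape(2,1)); B=(X[:3]/X[3]).ravel(); print(n,B.round(3),proj(f,B).round(1),proj(g,B).round(1))
crop(f,200,180,480,350,2.8,"t29")
delta(.603,-.068,33,.27)
e=np.array([.8387,.5446]); print("lid behind", np.array([.5148,-.1253])+e*.1)
E
```

```text
shelf corner [ 0.738 -0.298  0.34 ] [516.7  59.8] [378.3  82. ]
washcap [ 0.653 -0.206  0.129] [441.6 162.4] [366.3 171.9]
at [0.3937 0.1324 0.1732] [1.7989e+02 6.0000e-02 1.2298e+02] F [-0.2  0.3 -0.8] open 0.07 t 37.15
tool dx,dy -0.282 0.0666 dz -0.0968 turn 89.98
lid behind [ 0.59867 -0.07084]
```

View pics/t29.png

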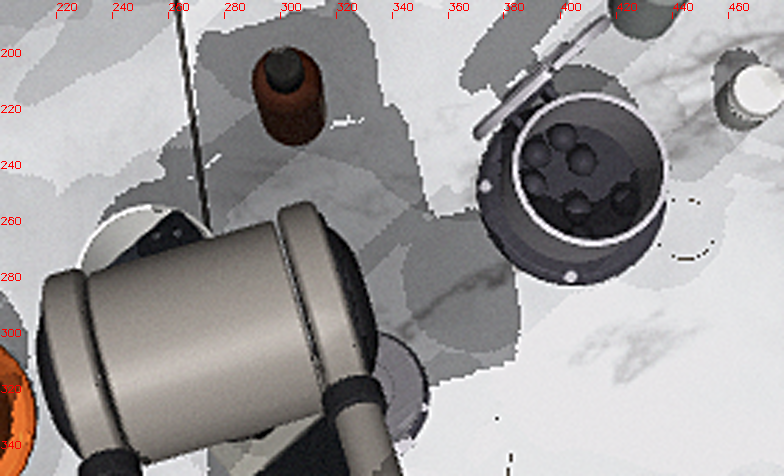

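Emit:
{"name": "apply_moves", "arguments": {
  "targets": [
    [0, 0, -0.03, 0, 0],
    [0, 0, -0.04, 0, 0],
    [0, 0, -0.03, 0, 0],
    [0, 0, 0, 10, 0],
    [0, 0, 0, 10, 0],
    [0, 0, 0, 10, 0],
    [0, 0, 0, 10, 0],
    [0, 0, 0, 10, 0],
    [0, 0, 0, 10, 0],
    [0, 0, 0, 10, 0],
    [0, 0, 0, 10, 0],
    [0, 0, 0, 10, 0],
    [0.0095, 0.0403, 0, 0, 0],
    [0.0095, 0.0403, 0, 0, 0],
    [0.0095, 0.0403, 0, 0, 0],
    [0.0095, 0.0403, 0, 0, 0],
    [0.0095, 0.0403, 0, 0, 0],
    [0.0095, 0.0403, 0, 0, 0],
    [0.0095, 0.0403, 0, 0, 0],
    [0, 0, 0, 0, 0]
  ]
}}

```text
clock: 39.65
ee_pos: [0.6033, -0.0701, 0.2696]
ee_rot: [-179.9, 0.2, 32.8]
contact_force: [-0.4, -0.5, -0.4]
opening: 0.0003
```

```bash
python3 - <<'E'
from h import *
delta(.603,-.068,33,.2)
f=manip.grab_frame("wrist"); im=f["img"][:,:,::-1]
cv2.imwrite(f"pics/wrist30.png",im)
crop(manip.grab_frame("scene"),290,90,430,260,4,"s30")
E
```

```text
at [ 0.6033 -0.0701  0.2696] [-1.7986e+02  1.6000e-01  3.2830e+01] F [-0.4 -0.5 -0.4] open 0.0003 t 39.65
tool dx,dy 0.0009 -0.0019 dz 0.0696 turn -0.17
```

View pics/wrist30.png

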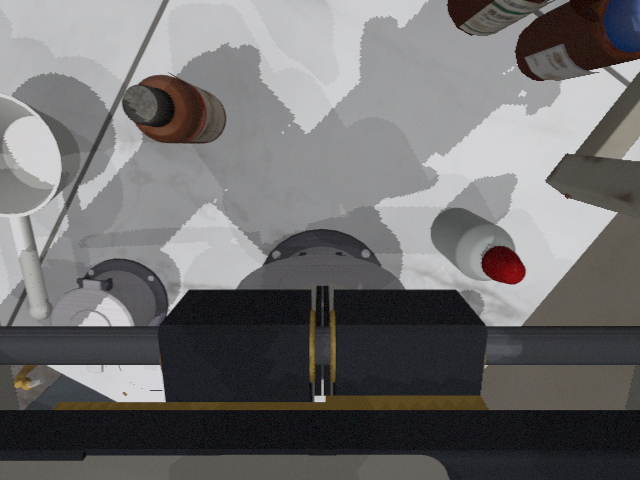

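View pics/s30.png

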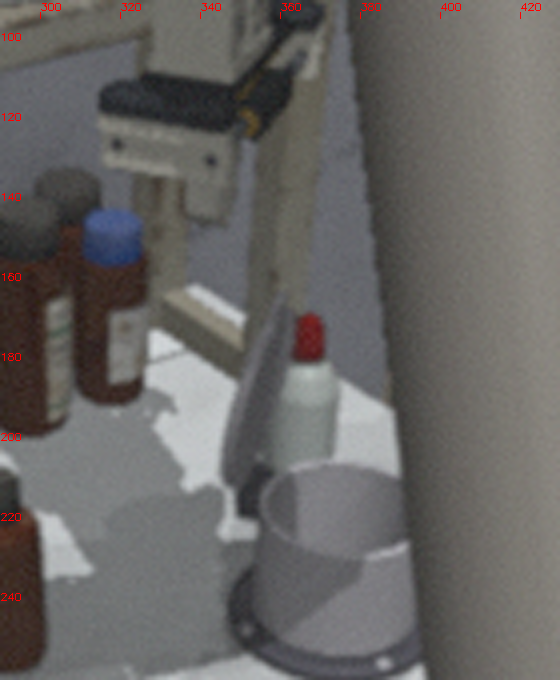

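Emit:
{"name": "apply_moves", "arguments": {
  "targets": [
    [0, -0.0015, 0.03, 0, 0],
    [0, 0, 0.03, 0, 0],
    [0, 0, 0.016, 0, 0],
    [-0.009, 0, 0, 0, 0],
    [-0.0095, 0, 0, 0, 0],
    [-0.01, 0, 0.001, 0, 0],
    [-0.01, 0, 0.001, 0, 0],
    [-0.01, 0, 0.002, 0, 0],
    [-0.01, 0, 0.002, 0, 0],
    [-0.01, 0, 0.0025, 0, 0]
  ]
}}

```text
clock: 41.0
ee_pos: [0.5438, -0.1045, 0.1876]
ee_rot: [-180.0, 0.0, 33.0]
contact_force: [1.2, 1.5, -0.3]
opening: 0.0005
```

```bash
python3 - <<'E'
from h import *
delta(.5702,-.0894,33,.1836)
f=manip.grab_frame("wrist"); im=f["img"][:,:,::-1]
cv2.imwrite(f"pics/wrist31.png",im)
crop(manip.grab_frame("scene"),290,90,430,260,4,"s31")
E
```

```text
at [ 0.5438 -0.1045  0.1876] [-1.7999e+02  1.0000e-02  3.2970e+01] F [ 1.2  1.5 -0.3] open 0.0005 t 41.0
tool dx,dy 0.0304 0.0017 dz 0.004 turn -0.03
```

View pics/s31.png

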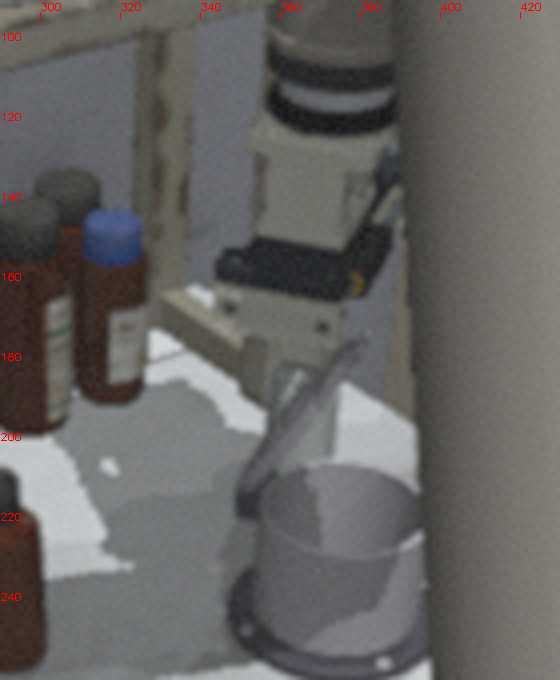

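View pics/wrist31.png

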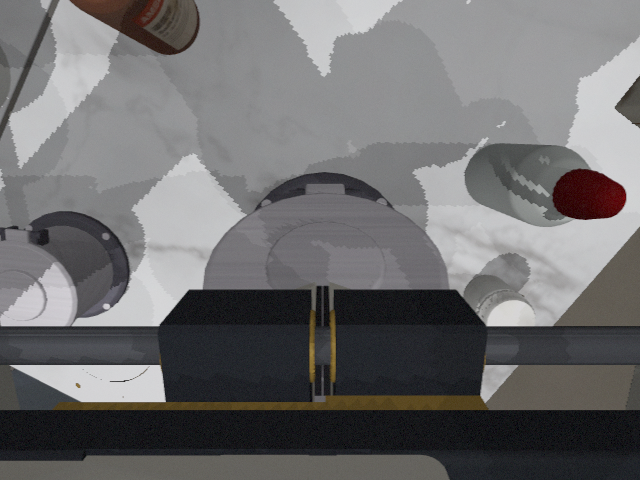

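Emit:
{"name": "apply_moves", "arguments": {
  "targets": [
    [-0.008, 0, 0.005, 0, 0],
    [-0.008, 0, 0.006, 0, 0],
    [-0.008, 0, 0.0065, 0, 0],
    [-0.009, 0, 0.0095, 0, 0],
    [-0.009, 0, 0.0095, 0, 0],
    [-0.0055, 0, 0.008, 0, 0],
    [-0.0055, 0, 0.0075, 0, 0],
    [-0.0035, 0, 0.008, 0, 0],
    [-0.0035, 0, 0.0085, 0, 0],
    [0, 0, 0.006, 0, 0],
    [0, 0, 0.005, 0, 0]
  ]
}}

```text
clock: 42.48
ee_pos: [0.4941, -0.1368, 0.108]
ee_rot: [-180.0, 0.0, 33.0]
contact_force: [-0.8, -0.1, 0.2]
opening: 0.0006
```

```bash
python3 - <<'E'
from h import *
delta(.5702,-.0894,33,.102)
f=manip.grab_frame("wrist"); im=f["img"][:,:,::-1]
cv2.imwrite(f"pics/wrist32.png",im)
crop(manip.grab_frame("scene"),290,130,430,260,5,"s32")
E
```

```text
at [ 0.4941 -0.1368  0.108 ] [-1.7999e+02  1.0000e-02  3.2970e+01] F [-0.8 -0.1  0.2] open 0.0006 t 42.475
tool dx,dy 0.0897 0.0016 dz 0.006 turn -0.03
```

View pics/s32.png

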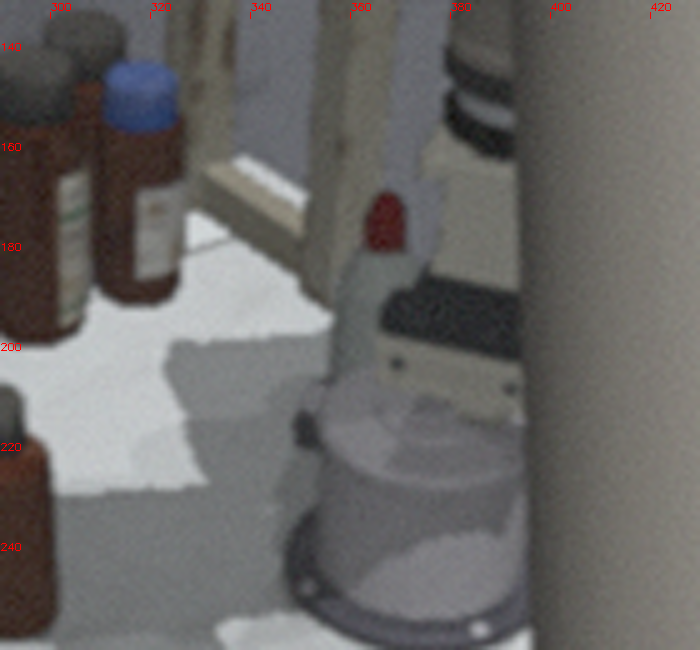

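Emit:
{"name": "apply_moves", "arguments": {
  "targets": [
    [-0.012, 0, 0.002, 0, 0],
    [0, 0, 0.002, 0, 0],
    [0, 0, 0.0015, 0, 0],
    [0, 0, 0, 0, 0]
  ]
}}

```text
clock: 43.08
ee_pos: [0.4836, -0.1438, 0.1036]
ee_rot: [180.0, 0.1, 33.0]
contact_force: [-3.6, -1.3, 7.7]
opening: 0.0005
```

```bash
python3 - <<'E'
from h import *
delta(.5702,-.0894,33,.102)
E
```

```text
at [ 0.4836 -0.1438  0.1036] [1.7998e+02 5.0000e-02 3.2980e+01] F [-3.6 -1.3  7.7] open 0.0005 t 43.075
tool dx,dy 0.1022 0.0015 dz 0.0016 turn -0.02
```

Emit:
{"name": "apply_moves", "arguments": {
  "targets": [
    [0, 0, 0.001, 0, 0],
    [0, 0, 0, 0, 0]
  ]
}}

```text
clock: 43.32
ee_pos: [0.4837, -0.1438, 0.1032]
ee_rot: [179.9, 0.0, 33.0]
contact_force: [-7.0, -1.5, 12.6]
opening: 0.0004
```

```bash
python3 - <<'E'
from h import *
delta(.5702,-.0894,33,.102)
E
```

```text
at [ 0.4837 -0.1438  0.1032] [1.7995e+02 4.0000e-02 3.2990e+01] F [-7.  -1.5 12.6] open 0.0004 t 43.325
tool dx,dy 0.1022 0.0015 dz 0.0012 turn -0.01
```

The lid has reached a hard stop: 12.6 N for only 0.4 mm more travel. I retreat and check everything.

Emit:
{"name": "apply_moves", "arguments": {
  "targets": [
    [0, 0, -0.01, 0, 0],
    [0, 0, -0.04, 0, 0],
    [0, 0, -0.05, 0, 0],
    [0, 0, -0.05, 0, 0],
    [-0.03, 0.03, -0.01, 0, 0],
    [-0.03, 0.04, 0, 0, 0],
    [-0.03, 0.04, 0, 0, 0],
    [-0.03, 0.04, 0, 0, 0],
    [0, 0, 0, 0, 0],
    [0, 0, 0, 0, 0]
  ]
}}

```text
clock: 44.58
ee_pos: [0.465, -0.334, 0.2618]
ee_rot: [-180.0, -0.0, 33.0]
contact_force: [0.9, 0.5, 0.2]
opening: 0.0004
```

```bash
python3 - <<'E'
from h import *
delta(.5702,-.0894,33,.102)
for n in ("scene","top"):
    f=manip.grab_frame(n); cv2.imwrite(f"pics/{n}40.png",f["img"][:,:,::-1])
crop(f,190,170,480,360,2.7,"t40"); g=manip.grab_frame("scene"); crop(g,200,150,430,320,3.4,"s40")
E
```

```text
at [ 0.465  -0.334   0.2618] [-1.7996e+02 -2.0000e-02  3.2950e+01] F [0.9 0.5 0.2] open 0.0004 t 44.575
tool dx,dy 0.2213 -0.1481 dz 0.1598 turn -0.05
```

View pics/t40.png

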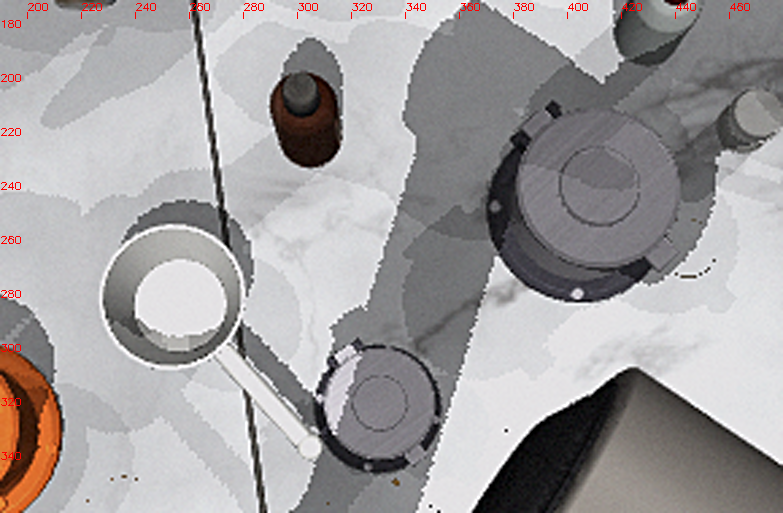

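View pics/s40.png

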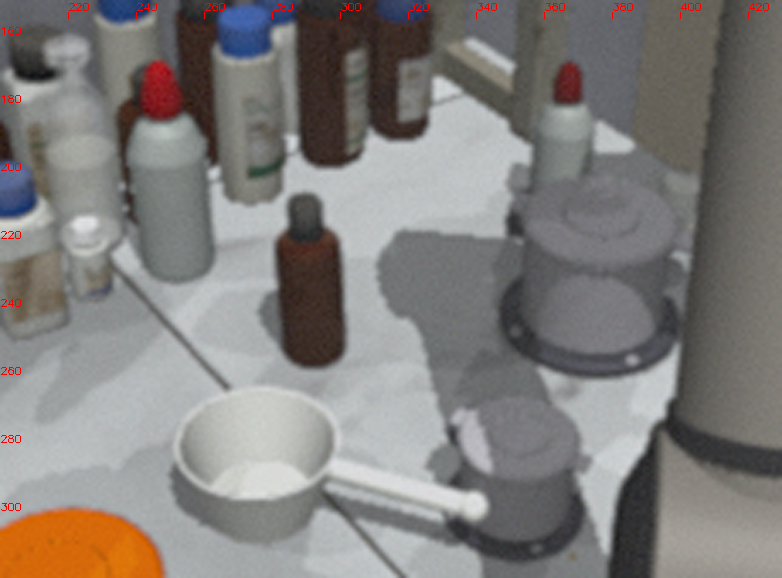

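```bash
python3 - <<'E'
from h import *
f=manip.grab_frame("top");g=manip.grab_frame("scene")
c=ray(f,253.4,279.6,.06)[:2]; he=ray(f,304.8,335.6,.052)[:2]; jar=np.array([.5148,-.1253])
print("cas",c,"dist jar",np.linalg.norm(c-jar),"handle len",np.linalg.norm(he-c))
e=np.array([.8387,.5446])
def ov(fr,box,s,name):
    x0,y0,x1,y1=box; im=cv2.resize(fr["img"][y0:y1,x0:x1,::-1],None,fx=s,fy=s,interpolation=cv2.INTER_CUBIC)
    def put(P,col):
        for p in P:
            q=((p-[x0,y0]+.5)*s).astype(int); cv2.circle(im,(int(q[0]),int(q[1])),1,col,-1)
    put(circ(fr,c,.055,.06,90),(0,0,255)); put(circ(fr,c,.038,0,90),(0,255,0)); put(circ(fr,c,.0345,.006,60),(255,0,0))
    put([proj(fr,[*he,.052])],(255,0,255))
    put(circ(fr,jar,.06,.102,90),(0,0,255)); put([proj(fr,[*(jar-e*.072),.1])],(0,255,255)); put(circ(fr,jar,.072,0.012,90),(0,255,0))
    cv2.imwrite("pics/"+name,im)
ov(f,(200,180,460,350),3,"ov_t.png"); ov(g,(240,180,420,320),4.2,"ov_s.png")
E
```

```text
cas [0.48861879 0.19504274] dist jar 0.3214108374406574 handle len 0.1512325769124142
```

View pics/ov_t.png

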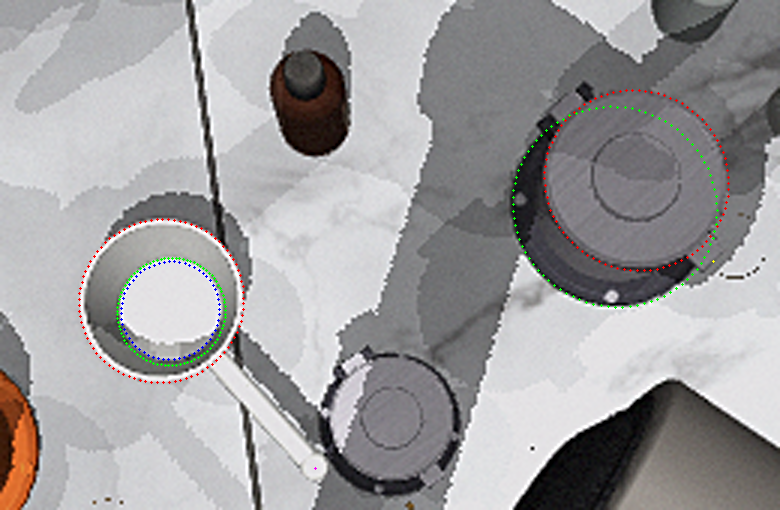

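View pics/ov_s.png

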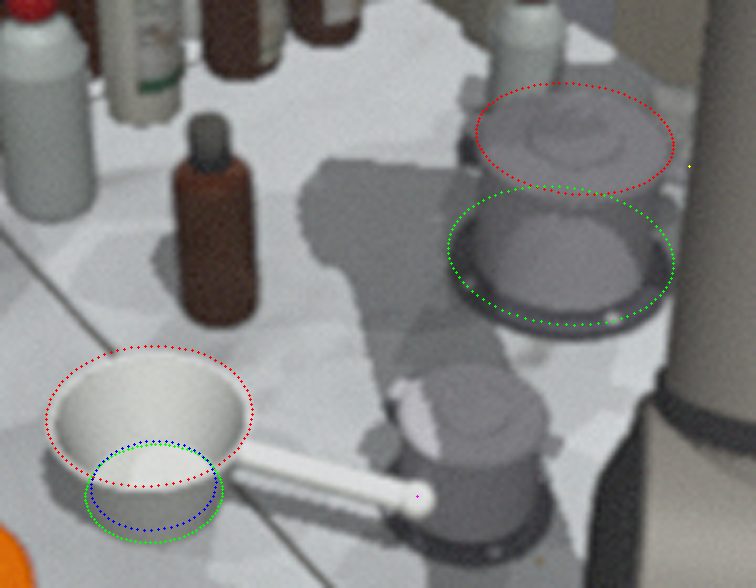

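Both overlays match an upright casserole standing flat and a shut lid, to about one pixel. The bottles are where they were and the gripper is clear, so I hand in.

```bash
python3 - <<'E'
from workcell import manip
print(manip.sense()["clock"]); print(manip.close_job())
E
```

```text
44.825
the job is handed in; nothing more can be done
None
```

I poured all seven balls into the jar, pushed the lid shut, stood the empty casserole upright on the bench and handed the job in at 44.8 s; no verdict is reported.

**How it went:**
- **Pour:** My first try, rolling the casserole sideways against the jar rim, only twisted it in the jaws. I set it down, regripped nearer the handle's end and tipped it forward over the near rim.
- **Slip:** With the casserole already empty, the handle slipped out of the jaws on the way to the bench. The casserole dropped about 10 cm onto its side, touching nothing else. I tipped it back onto its foot by its handle, with a finger either side.
- **Lid:** I pushed it over from behind and then pressed it down.

**Last checks:**
- **Balls:** All seven could be counted in the jar after the pour. I did not look inside again once the lid was shut.
- **Lid:** Pressing met a hard stop at 12.6 N. The lid lies flush in the top and scene pictures, though the fingertip stopped about 1 mm higher than expected, at most about 0.01 rad.
- **Casserole:** It stands upright to about one pixel in both pictures, 0.32 m from the jar. The end of its handle is very close to the small look-alike jar and may be touching it.
- **Bystanders:** The tall bottle, wash bottle and small jar show no change in the pictures. I did not check the glass beaker separately at the end; nothing was moved near it.

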